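Snap the proofer's control board onto its standoffs

ROBOT

A 7-joint arm with a two-finger parallel gripper is mounted at the origin on the work surface. World frame = base frame: x ahead of the robot, y to its left, z up, the work surface at z = 0. Lengths are in m, angles in rad, forces in N, time in s.
With the tool pointing down it reaches from about 0.4 to 0.875 m from the base axis. Payload 6.5 kg.
Tool frame: the origin (TCP) lies on the centre line of the jaws, within the pads' length; the fingertips stand 22 mm ahead of it and the grasp point (between the pads) lies 3 mm ahead of it; z points along the fingers, y is the direction in which the jaws open and shut (so a half turn about z gives the same grasp; the last joint's range is limited). The gripper opens to 85 mm and grips with 20 to 120 N. Pads are 22 mm wide; open, the fingers measure 114 mm over their backs; the gripper's body (76 mm by 85 mm) begins 54 mm behind the grasp point. The pads swing forward as they close: fully open they stand 13 mm farther back than shut.
Start: joints at [1.141, 0.536, -0.004, 1.538, 0.003, 1.067, -0.071], TCP at [0.231, -0.607, 0.215] pointing down, gripper open.
Joint ranges: [-2.7, 2.7], [-0.37, 2.16], [-1.27, 1.26], [0.24, 2.4], [-1.31, 4.45], [0.19, 1.91], [-2.76, 2.76]. Speed limits (rad/s): [2.39, 2.39, 3.14, 3.14, 3.14, 3.14, 3.14].

INTERFACE

Orientations are given as a rotation vector (axis times angle).
In Python, from plant import ctrl gives the robot as it stands.
- The arm moves only by the tool apply_moves, never from a script. Its arguments are lists of equal length, an entry for each row: "dp": the shift along the world's x, y, z as a fraction of full scale, a list of three; "angular": the turn, a rotation vector about the world's x, y, z as a fraction of full scale, a list of three; "claw": the opening in per cent of the stroke, from 0 (shut) to 100 (fully open). A call has 1 to 5 rows; each row shifts and turns the commanded pose from where the row before left it; what a row does not reach is not made up. Full scale, the value 1, is 300 mm for a shift and 0.08 rad for a turn. A row lasts 1/10 s, in which the tool goes at most 50 mm and 8.59 degrees, less where a joint would pass 70% of its speed; a pose out of reach is approached as far as the arm can. A call with a number of a shift or a turn outside -1 to 1 is refused whole. A call with a gripper value outside its range is refused whole. The fingers move at their own pace and stop on an object; "force" is the grip in N (left out, the last holds). Time passes only in rows, so rows that do not move let the fingers close. It gives the time, the measured TCP pose, the force and the opening at its end, in the units of the state.
- ctrl.read_state(): the state, without advancing time (a new reading comes with each control period).
- ctrl.read_camera(name): name is "side" or "top"; returns a dict with "pixels" (384x512x3 uint8, red, green, blue), "depth" (384x512 float32, m along the optical axis (not along the pixel's ray), 0 where there is no reading), "mtx" (3x3 intrinsics, pixels), "R" (3x3) and "t" (3): a world point X has camera coordinates R X + t. Camera axes: x right, y down, z forward; pixel columns grow to the right and rows downward; lengths in m; the calibration is good to about 2 mm. A picture is of the moment at which its call begins.
- ctrl.hand_in(): hands the job in, once; it reports no verdict.
Trained networks look in the newest picture that a camera, given by its name, has taken for a name from the list of things; names that differ only in an ending like _2 or _b are one class to them, and where a whole thing is asked for, a point or a joint stands for the part that bears it (a point fixed in the world has none). Each returns a list of dicts, best first, with "conf" (0 to 1); they miss things now and then, are a little off and sometimes report something else, mostly with a low value. They report only what shows in the picture. A call takes as long as a camera call.
- ctrl.look_for(camera, query): "point" ([x, y, z] in m, in the coordinates of the camera as it stood for that picture, good to about 4 mm: the middle of the surface that is visible of it).
- ctrl.masks_of(camera, query): "region" (384x512 bool, what is visible of it).
- ctrl.spot_point(camera, query): "point" ([x, y, z] in m, in the coordinates of the camera as it stood for that picture, good to about 4 mm: a listed point, or the origin of a listed thing).
The state is a dict: "time": time; "joints": joint angles; "qvel": joint speeds; "joint_torque": joint torques, N m; "tcp_pos": TCP position; "orientation": TCP orientation; "wrist_force": force on the tool from outside, world axes, zero at the start; "torque": the same for the moment, N m; "opening": finger opening in m.
Only numpy, scipy, OpenCV 4.12 (cv2) and the standard library are available. Lean on these libraries where they do the work, as an engineer would, in place of code of your own. Each camera call takes 0.05 s, during which the arm holds its last target.

TASK

Put the proofer's green control board back in its open steel base: lift it off the blue mat by the black heat sink, set it on the three white snap standoffs with its white connector at the orange cable gland's end, then press it down on the white spots, one at a time, until every post has clicked through and the board sits fully down on all three shoulders. Push gently, never with more than 30 N, then let go, and leave the other things on the bench where they are.

Things in the scene. Friction and masses are not known exactly. Their poses are not given: they have to be found in the camera images.
- board: green control board, 160 x 110 x 2 mm, 0.2 kg, on the mat, parts up, within 50 degrees of the tray's heading. Origin: centre of its underside; x along the long side to the end with the white connector, z up. Three holes 10 (x) x 8 (y) mm, framed in copper, at (68, 42), (68, -42) and (-68, 0) mm. Parts up to 14 mm high stand beyond 35 mm from the middle. Cracks if pressed on the posts with over 30 N.
- sink (a point): point on the board: centre of the top of the rigid black finned heat sink in the board's middle, 40 (x) x 28 (y) mm, 28 mm high above the board's top, 30 mm above its underside. Grip it across its 28 mm; the board is bare for 27 mm on both of those sides. Axes are the board's
- mat: flat blue mat, 280 x 200 x 4 mm, fixed, on which the board lies at the start. Origin: centre of its underside, x along the long side
- tray: open steel base, fixed, 210 x 150 mm, rim 14 mm high. Origin: centre of its underside, on the table; x along the long side to the end with the orange cable gland (sticks out 28 mm, 32 mm high), z up. An aluminium carrier plate in it, on soft rubber mounts that give several mm under a push, holds three white snap standoffs at (68, 42), (68, -42), (-68, 0) mm, shoulder tops 25 mm above the origin, unloaded. Board x belongs along tray x.
- hole_a (a point): point on the board: centre of a mounting hole, connector end, +y side, at the underside; its axes are the board's
- hole_b (a point): point on the board: centre of a mounting hole, connector end, -y side, at the underside; its axes are the board's
- hole_c (a point): point on the board: centre of a mounting hole, middle of the end away from the connector, at the underside; its axes are the board's
- post_a (a point): point on the carrier plate (it sinks with it): axis of the standoff that belongs in hole_a, at the top of its shoulder (unloaded 25 mm above the table). The standoff: shoulder 18 mm across; on it a tapered post, 11 mm high, with two sprung barbs on its +x and -x sides, 13.6 mm over both, widest 2.9 mm above the shoulder; all are alike
- post_b (a point): point on the carrier plate (it sinks with it): axis of the standoff that belongs in hole_b, at the top of its shoulder (unloaded 25 mm above the table). The tip enters a hole that is within 2 mm of it. Set down and let go, the board rests on the barbs, underside about 6.5 mm above the shoulders. Pressing the middle of the board would take over 30 N; all are alike
- post_c (a point): point on the carrier plate (it sinks with it): axis of the standoff that belongs in hole_c, at the top of its shoulder (unloaded 25 mm above the table). Pressed on the spot beside it, the board goes down against a force that grows to 11 to 18 N; 3 mm above the shoulder it clicks, drops onto the shoulder, and the force falls by several N, then rises again as the mounts sink. A push of 20 to 22 N has clicked it; all are alike
- spot_a (a point): point on the board: white painted spot, 18 mm across, on the board's top beside hole_a, at (43, 40) mm on the board: press here, with closed fingers; clear for 14 mm all round
- spot_b (a point): point on the board: white painted spot, 18 mm across, on the board's top beside hole_b, at (43, -40) mm on the board: press here, with closed fingers; clear for 14 mm all round
- spot_c (a point): point on the board: white painted spot, 18 mm across, on the board's top beside hole_c, at (-43, 0) mm on the board: press here, with closed fingers; clear for 14 mm all round
- dish: small steel screw dish, 48 mm across, 22 mm high, standing on the blue mat beside the board; origin at its foot. Leave it alone.
- screwdriver: screwdriver lying on the table; origin at its foot. Leave it alone.
- scraper: steel bench scraper with wooden grip, about 100 x 140 mm, lying flat; origin at its foot. Leave it alone.
- cover: removed steel cover of the control unit, 110 x 210 x 30 mm, lying on the table with its window up; origin at its foot. Leave it alone.
- jar: jar with a steel lid, 64 mm across, 90 mm high; origin at its foot. Leave it alone.
- timer: red round kitchen timer, 64 mm across, 30 mm high; origin at its foot. Leave it alone.
- flourcup: white plastic mug, 80 mm across, 85 mm high; origin at its foot. Leave it alone.

How it is judged:
By the outcome, as a careful person would: the job done as asked, in the order asked, and still so for the second after the job is handed in, with the robot touching nothing.
It also fails if it takes over 54 s, if anything falls off the work surface, if the arm or the gripper's body presses on something with over 40 N, if the wrist force passes 120 N, or if a joint passes its speed limit or range.

## Working session

There is one attempt and no reset: what is moved stays moved. The work goes in short steps, Python scripts to look and compute and a tool call to move; the robot and the scene stay as the last step left them, time stands still between calls to the robot, and variables do not carry over. Pictures are saved under pics/ and viewed, and the job is handed in when it is done.

Besides the shell and the picture viewer there is one more tool, called after "Emit:" as name(argument=value, ...) on one line, values as JSON. apply_moves: Moves the arm, as the interface text tells. Shift numbers are shares of 300 mm and turn numbers shares of 0.08 rad, none past 1 either way. Its arguments: {"type":"object","properties":{"dp":{"type":"array","items":{"type":"array","items":{"type":"number","minimum":-1,"maximum":1}}},"angular":{"type":"array","items":{"type":"array","items":{"type":"number","minimum":-1,"maximum":1}}},"claw":{"type":"array","items":{"type":"number"}},"force":{"type":"number"}},"required":["dp","angular","claw"]}

```bash
ls; mkdir -p pics
python3 - <<'E'
from plant import ctrl
import cv2,numpy as np
s=ctrl.read_state(); print(s)
for n in("top","side"):
    c=ctrl.read_camera(n); cv2.imwrite(f"pics/{n}0.png",c["pixels"][:,:,::-1])
    np.savez(f"{n}0.npz",**c)
    print(n,c["mtx"],c["R"],c["t"])
    for q in["board","sink","tray","hole_a","post_a","spot_a"]:
        r=ctrl.spot_point(n,q)
        for d in r: print(q,round(d["conf"],2),(c["R"].T@(np.array(d["point"])-c["t"])).round(4))
E
```

```text
pics
{'time': 0.0, 'joints': array([ 1.14081439,  0.53719823, -0.00441206,  1.53884359,  0.0026321 ,
        1.06730279, -0.07123778]), 'qvel': array([ 0.00118833, -0.00198512, -0.00050575,  0.00036351,  0.00031653,
        0.00022993,  0.00217224]), 'joint_torque': array([ 4.53913153e-04, -5.83412647e+01,  1.04875468e+00, -2.59100747e+01,
        1.23106531e-02,  9.56311502e-03, -2.53665227e-06]), 'tcp_pos': array([ 0.23100294, -0.6068723 ,  0.21390412]), 'orientation': array([-3.08810783e+00, -5.68019229e-01,  7.55711222e-04]), 'wrist_force': array([ 0.03027226, -0.05849844,  0.36181593]), 'torque': array([ 0.08940932,  0.00945668, -0.02474519]), 'opening': 0.08543758712702051}
top [[412.35911129   0.         258.91349528]
 [  0.         412.35911129 190.03056275]
 [  0.           0.           1.        ]] [[ 0.01335697 -0.99968673 -0.02116669]
 [-0.98207492 -0.00913537 -0.18826946]
 [ 0.18801712  0.02330198 -0.98188929]] [0.01498943 0.57757745 1.01421756]
board 0.74 [ 0.5303  0.1899 -0.0016]
board 0.71 [ 4.497e-01  2.069e-01 -1.000e-04]
board 0.3 [ 0.6811 -0.4292 -0.0017]
sink 0.8
[... 514 characters left out ...]
05902]
 [  0.           0.           1.        ]] [[-0.99670663 -0.07850887 -0.02030406]
 [-0.03527286  0.64518753 -0.76320959]
 [ 0.07301865 -0.75997988 -0.64583192]] [0.57969002 0.06198018 1.44973378]
board 0.69 [0.4503 0.2081 0.0019]
sink 0.92 [0.4557 0.2072 0.0347]
tray 0.56 [ 0.5093 -0.2124  0.0009]
tray 0.35 [0.4866 0.2274 0.0023]
hole_a 0.91 [0.3934 0.1776 0.003 ]
hole_a 0.76 [0.5314 0.1966 0.0045]
hole_a 0.56 [0.5047 0.2709 0.0061]
post_a 0.92 [ 0.4358 -0.1976  0.0232]
post_a 0.89 [ 0.5772 -0.1835  0.0218]
post_a 0.89 [ 0.5599 -0.2618  0.0227]
spot_a 0.83 [0.4752 0.2618 0.0114]
spot_a 0.74 [0.51   0.1859 0.0073]
spot_a 0.67 [ 0.5211 -0.4164  0.0035]
spot_a 0.59 [0.411  0.1917 0.0052]
```

View pics/top0.png

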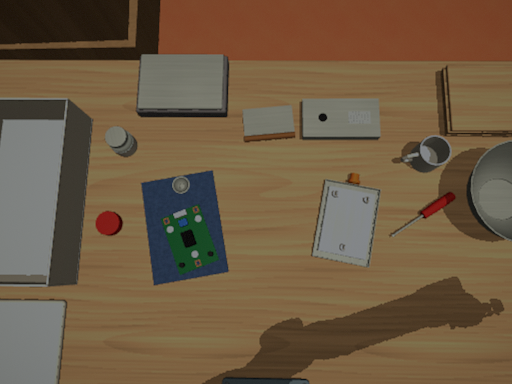

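View pics/side0.png

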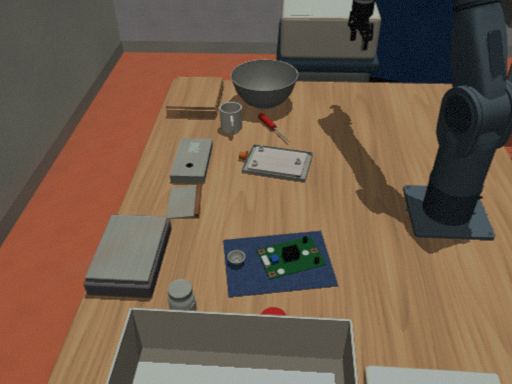

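Run:
```python
import cv2,numpy as np
def crop(f,x,y,w,h,s): 
    p=np.load(f)["pixels"][y:y+h,x:x+w,::-1]; return cv2.resize(p,None,fx=s,fy=s,interpolation=cv2.INTER_CUBIC)
a=crop("top0.npz",140,195,80,85,5);b=crop("top0.npz",308,170,80,100,5)
c=crop("side0.npz",225,230,110,65,5);d=crop("side0.npz",235,140,80,45,5)
cv2.imwrite("pics/c_a.png",np.hstack([a,b[:425]]));cv2.imwrite("pics/c_b.png",np.vstack([c,np.hstack([d,np.zeros((225,150,3),np.uint8)])]))
```

```text
(no output)
```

View pics/c_a.png

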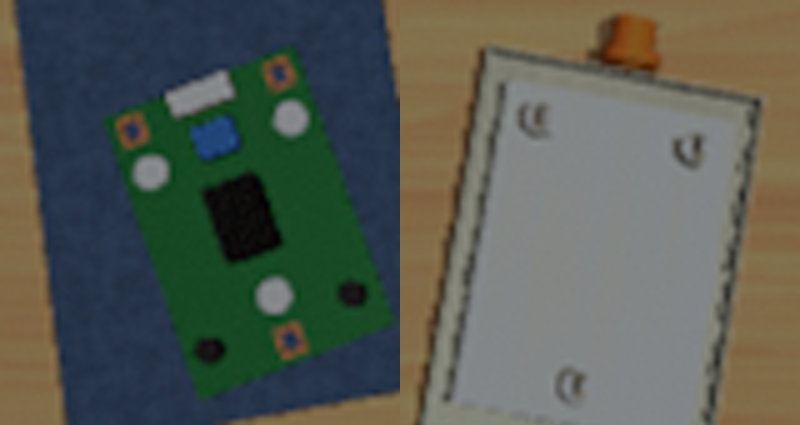

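View pics/c_b.png

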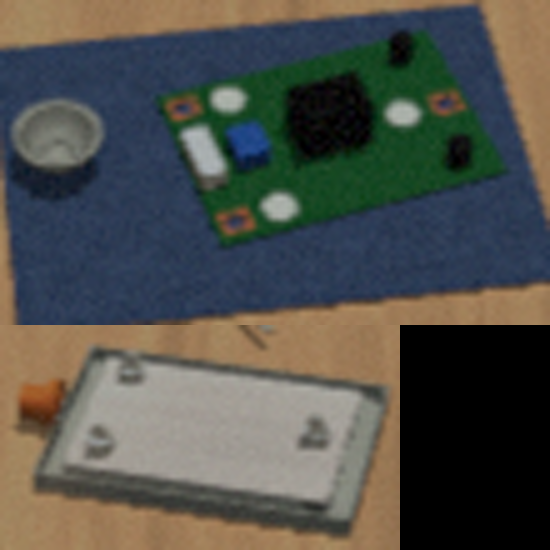

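```bash
cat > h.py <<'E'
import numpy as np,cv2
from scipy.optimize import least_squares
H=np.array([[68,42],[68,-42],[-68,0]])/1e3
S=np.array([[43,40],[43,-40],[-43,0]])/1e3
def proj(c,X):
    Y=np.atleast_2d(X)@c["R"].T+c["t"]; p=Y@c["mtx"].T; return p[:,:2]/p[:,2:]
def ray(c,uv,z):
    d=c["R"].T@np.linalg.inv(c["mtx"])@np.array([uv[0],uv[1],1.]); o=-c["R"].T@c["t"]
    return o+d*(z-o[2])/d[2]
def place(p,L,z=None):
    c,s=np.cos(p[2]),np.sin(p[2]); L=np.asarray(L)
    xy=L[:,:2]@np.array([[c,s],[-s,c]])+p[:2]
    return xy
def rigid(L,W):
    f=lambda p:(place(p,L)-W).ravel()
    best=None
    for a in(0,1.6,-1.6,3.1):
        r=least_squares(f,[*W.mean(0),a])
        if best is None or r.cost<best.cost: best=r
    return best.x,f(best.x).reshape(-1,2)
E
python3 - <<'E'
from plant import ctrl
from h import *
from itertools import permutations
for n in("top","side"):
    acc={q:[] for q in("post_a","hole_a","spot_a","sink")}
    masks={}
    for k in range(6):
        c=ctrl.read_camera(n)
        for q in acc:
            for d in ctrl.spot_point(n,q):
                if d["conf"]>.4:
                    w=c["R"].T@(np.array(d["point"])-c["t"])
                    acc[q].append(w)
    for q in("tray","board"):
        m=ctrl.masks_of(n,q); masks[q]=m[0]["region"]; print(n,q,m[0]["conf"],m[0]["region"].sum())
    np.savez(f"m_{n}.npz",**masks)
    for q in acc:
        A=np.array(acc[q]); cl=[]
        for a in A:
            for g in cl:
                if np.linalg.norm(g[0]-a)<.02: g.append(a);break
            else: cl.append([a])
        for g in cl: print(n,q,len(g),np.mean(g,0).round(4),np.std(g,0).round(4))
print(ctrl.read_state()["time"])
E
```

```text
top tray 0.97 4677
top board 0.78 2542
top post_a 6 [ 0.5775 -0.1799  0.0234] [0.0015 0.0021 0.0011]
top post_a 5 [ 0.5611 -0.268   0.0226] [0.0018 0.0009 0.0018]
top post_a 5 [ 0.4349 -0.1995  0.0237] [0.0005 0.0011 0.0009]
top post_a 1 [0.5015 0.2724 0.0016] [0. 0. 0.]
top post_a 1 [0.511  0.1836 0.0008] [0. 0. 0.]
top post_a 1 [0.3879 0.1816 0.0023] [0. 0. 0.]
top hole_a 7 [0.5271 0.1901 0.0008] [0.0065 0.0024 0.0021]
top hole_a 6 [3.901e-01 1.821e-01 2.000e-04] [0.0009 0.0017 0.0012]
top hole_a 5 [0.5027 0.2696 0.0053] [0.001  0.0014 0.0017]
top hole_a 1 [ 0.7816  0.0047 -0.0021] [0. 0. 0.]
top spot_a 4 [0.4148 0.1901 0.0064] [0.0012 0.0006 0.001 ]
top spot_a 6 [0.5096 0.1855 0.0037] [0.0009 0.0012 0.0013]
top spot_a 6 [0.4766 0.2611 0.0038] [0.0014 0.0017 0.0006]
top sink 6 [0.4561 0.2109 0.0317] [0.0014 0.0009 0.0015]
top sink 1 [ 0.437  -0.1994  0.0238] [0. 0. 0.]
top sink 1 [ 0.7806  0.0049 -0.005 ] [0. 0. 0.]
side tray 0.85 2010
side board 0.59 1852
side post_a 6 [ 0.5622 -0.2623  0.0215] [0.0015 0.0018 0.0015]
side post_a 6 [ 0.4363 -0.2     0.0229] [0.002  0.0015 0.0011]
side post_a 6 [ 0.5763 -0.1817  0.0221] [0.0012 0.0011 0.0013]
side hole_a 6 [0.5045 0.2725 0.0049] [0.0013 0.0012 0.0016]
side hole_a 6 [0.3934 0.1785 0.0019] [0.0008 0.0007 0.0012]
side hole_a 6 [0.5339 0.1938 0.0053] [0.0016 0.0012 0.0017]
side hole_a 1 [ 0.7878 -0.198  -0.0019] [0. 0. 0.]
side hole_a 1 [0.4553 0.2069 0.0351] [0. 0. 0.]
side spot_a 6 [0.5082 0.185  0.0076] [0.0014 0.002  0.0016]
side spot_a 1 [ 0.4952  0.4203 -0.0041] [0. 0. 0.]
side spot_a 6 [0.412  0.1928 0.0059] [0.0012 0.0024 0.0018]
side spot_a 1 [0.5039 0.2764 0.0018] [0. 0. 0.]
side spot_a 5 [0.4778 0.2615 0.01  ] [0.0017 0.0013 0.0009]
side spot_a 1 [ 0.5641 -0.2616  0.0207] [0. 0. 0.]
side sink 6 [0.4544 0.2079 0.0353] [0.0005 0.001  0.0014]
side sink 2 [ 0.7842 -0.0042 -0.0037] [0.0013 0.     0.0008]
side sink 1 [ 0.578  -0.1782  0.0207] [0. 0. 0.]
3.9
```

```bash
cat >> h.py <<'E'
def cam(f): return dict(np.load(f))
def blob(px,uv,kind,r=5):
    u0,v0=int(round(uv[0])),int(round(uv[1]))
    P=px[v0-r:v0+r+1,u0-r:u0+r+1].astype(float)
    R,G,B=P[...,0],P[...,1],P[...,2]
    w=np.clip(np.minimum(R,B)-60,0,60) if kind=="w" else np.clip(R-G-5,0,40)
    yy,xx=np.mgrid[-r:r+1,-r:r+1]; w=w*(xx**2+yy**2<=r*r)
    return np.array([u0+(w*xx).sum()/w.sum(),v0+(w*yy).sum()/w.sum()])
def boardfit(c,p0,z,kinds="ws"):
    p=np.array(p0,float)
    for it in range(4):
        L=[];U=[]
        for k,Ls in(("w",S),("o",H)):
            W=place(p,Ls); 
            for l,w in zip(Ls,W):
                uv=proj(c,[*w,z])[0]; 
                U.append(blob(c["pixels"],uv,k)); L.append(l)
        L=np.array(L);U=np.array(U)
        f=lambda q:(proj(c,np.c_[place(q,L),np.full(len(L),z)])-U).ravel()
        r=least_squares(f,p,loss="soft_l1",f_scale=.3,x_scale=[.01,.01,.1]); p=r.x
    return p,f(p).reshape(-1,2)
def hullmask(c,X,sc=4):
    q=cv2.convexHull((proj(c,X)*sc+(sc-1)/2).astype(np.float32)); m=np.zeros((384*sc,512*sc),np.uint8)
    cv2.fillConvexPoly(m,np.round(q).astype(np.int32),255); return cv2.resize(m,(512,384),interpolation=cv2.INTER_AREA)/255.
E
python3 - <<'E'
from h import *
P,r=rigid(H,np.array([[.5769,-.1808],[.5617,-.265],[.4356,-.1998]])); print("tray?",P,r)
P,r=rigid(np.r_[H,S],np.array([[.5036,.271],[.532,.192],[.3918,.1803],[.477,.2613],[.509,.1853],[.4134,.1915]])); print("board",P,r)
for n in("top","side"):
    c=cam(n+"0.npz"); p,r=boardfit(c,P,.006); print(n,p,r.round(2).tolist())
E
```

```text
tray? [ 0.50240418 -0.21130301 -0.1727844 ] [[-0.00028746 -0.00081936]
 [ 0.00047076  0.00063141]
 [-0.0001833   0.00018795]]
board [0.45394989 0.20671253 0.3795404 ] [[-2.05006551e-03 -8.28287681e-05]
 [ 6.71398358e-04  8.95030227e-04]
 [-1.01089520e-03  1.21896876e-03]
 [ 2.07004643e-03 -1.50283923e-03]
 [-2.90464176e-04  1.90359815e-04]
 [ 6.09980098e-04 -7.18690806e-04]]
top [0.45342261 0.20718058 0.38308001] [[-0.07, 0.01], [0.02, 0.03], [-0.02, 0.03], [-0.0, -0.08], [-0.01, 0.0], [0.08, 0.01]]
side [0.45416106 0.20576095 0.39072693] [[0.05, 0.09], [0.01, 0.16], [0.01, 0.07], [-0.18, -0.0], [0.18, -0.1], [-0.06, -0.25]]
```

Run:
```python
from h import *
from scipy.optimize import minimize
x,y=.105,.075
B=np.array([[a,b] for a in(-x,x) for b in(-y,y)])
for n in("top","side"):
    c=cam(n+"0.npz"); 
    # colour segmentation: wood is saturated; tray is grey
    hsv=cv2.cvtColor(c["pixels"],cv2.COLOR_RGB2HSV); sat=hsv[...,1].astype(float)
    net=np.load(f"m_{n}.npz")["tray"]
    roi=cv2.dilate(net.astype(np.uint8),np.ones((7,7)))>0
    gl=place([.5024,-.2113,-.1728],np.array([[.105+.014,0.]])); 
    g=proj(c,[*gl[0],.012])[0]; vv,uu=np.mgrid[:384,:512]; roi&=~((uu-g[0])**2+(vv-g[1])**2<(12 if n=="top" else 12)**2)
    soft=np.clip((110-sat)/60,0,1)
    print(n,np.median(sat[net]),np.median(sat[roi&~net]))
    for name,M in(("net",net*1.),("sat",soft)):
        def cost(q):
            W=place([.5024+q[0]/1e3,-.2113+q[1]/1e3,-.1728+q[2]/100],B)
            X=np.r_[np.c_[W,np.full(4,.014)],np.c_[W,np.zeros(4)]]
            return (np.abs(hullmask(c,X)-M)[roi]).sum()
        r=min((minimize(cost,s,method="Nelder-Mead",options=dict(initial_simplex=np.array(s)+np.array([[0,0,0],[4,0,0],[0,4,0],[0,0,4]]))) for s in([-1,-1,-1],[1,1,1],[0,0,0])),key=lambda r:r.fun)
        q=r.x; print(n,name,.5024+q[0]/1e3,-.2113+q[1]/1e3,-.1728+q[2]/100,r.fun)
```

```text
top 9.0 117.0
top net 0.5007494601108671 -0.20942676429581453 -0.18452871979703747 90.68235294117648
top sat 0.5022617620146533 -0.2112067377422281 -0.18585558456167112 53.18137254901961
side 20.0 112.0
side net 0.50208760538123 -0.212183889531893 -0.179157685328075 43.113725490196074
side sat 0.5032840939363448 -0.21373636332043444 -0.18591710254524962 30.555882352941175
```

Run:
```python
from h import *
from scipy.spatial.transform import Rotation as Ro
from plant import ctrl
s=ctrl.read_state(); M=Ro.from_rotvec(s["orientation"]).as_matrix(); print(M.round(3)); 
a=np.arctan2(M[1,1],M[0,1]); print("ytool yaw",a)
for t in(.385,-.1855):
    d=(t+np.pi/2-a+np.pi/2)%np.pi-np.pi/2; print(t,"turn",d,"or",d-np.sign(d)*np.pi)
print(s["time"])
```

```text
[[ 0.935  0.356  0.   ]
 [ 0.356 -0.935 -0.   ]
 [-0.     0.    -1.   ]]
ytool yaw -1.2070145956460734
0.385 turn 0.021218268851177058 or -3.120374384738616
-0.1855 turn -0.549281731148823 or 2.59231092244097
3.9
```

Emit:
apply_moves(dp=[[0.16,0.05,0],[0.15,0.08,0],[0.14,0.1,0],[0.1,0.13,0],[0.05,0.16,0]], angular=[[0,0,0],[0,0,0],[0,0,0],[0,0,0],[0,0,0]], claw=[50,50,50,50,50])

```text
time: 4.4
tcp_pos: [0.412, -0.4516, 0.2147]
orientation: [3.088, 0.571, 0.003]
wrist_force: [1.3, 1.0, -1.0]
opening: 0.0428
```

Emit:
apply_moves(dp=[[0.08,0.14,0],[0.06,0.15,0],[0,0.16,0],[0,0.16,0],[0,0.16,0]], angular=[[0,0,0.265],[0,0,0],[0,0,0],[0,0,0],[0,0,0]], claw=[50,50,50,50,50])

```text
time: 4.9
tcp_pos: [0.4507, -0.2203, 0.2149]
orientation: [3.083, 0.601, 0.001]
wrist_force: [0.6, 0.5, -0.0]
opening: 0.0428
```

Emit:
apply_moves(dp=[[0,0.16,0],[0,0.16,0],[0,0.16,0],[0,0.16,0],[0,0.16,0]], angular=[[0,0,0],[0,0,0],[0,0,0],[0,0,0],[0,0,0]], claw=[50,50,50,50,50])

```text
time: 5.4
tcp_pos: [0.4506, 0.0195, 0.2152]
orientation: [3.083, 0.601, 0.001]
wrist_force: [1.5, -1.0, 0.5]
opening: 0.0424
```

Emit:
apply_moves(dp=[[0,0.16,0],[0,0.16,0],[0,0.16,0],[0,0.16,0],[0,0,0]], angular=[[0,0,0],[0,0,0],[0,0,0],[0,0,0],[0,0,0]], claw=[50,50,50,50,50])

```text
time: 5.9
tcp_pos: [0.4496, 0.2177, 0.2155]
orientation: [-3.076, -0.615, -0.003]
wrist_force: [0.4, -0.5, -0.0]
opening: 0.0425
```

```bash
cat > st.py <<'E'
from plant import ctrl
import numpy as np
from scipy.spatial.transform import Rotation as Ro
def show():
    s=ctrl.read_state(); M=Ro.from_rotvec(s["orientation"]).as_matrix()
    print("t",s["time"],"tcp",s["tcp_pos"].round(4),"boardyaw",((np.arctan2(M[1,1],M[0,1])+np.pi)%np.pi-np.pi/2).round(4),"z",M[:,2].round(3),"F",s["wrist_force"].round(2),"T",s["torque"].round(2),"op",round(s["opening"],4),"q",s["joints"].round(2))
    return s
if __name__=="__main__": show()
E
python3 st.py
```

```text
t 5.9 tcp [0.4496 0.2177 0.2155] boardyaw 0.3949 z [ 0.001  0.005 -1.   ] F [ 0.38 -0.54 -0.05] T [-0.    0.04 -0.02] op 0.0425 q [-0.19  0.31 -0.41  1.91  0.15  0.95 -1.85]
```

Emit:
apply_moves(dp=[[0.014,-0.037,-0.12],[0,0,-0.15],[0,0,-0.15],[0,0,-0.08],[0,0,0]], angular=[[0,0,-0.1],[0,0,0],[0,0,0],[0,0,0],[0,0,0]], claw=[50,50,50,50,50])

```text
time: 6.4
tcp_pos: [0.4525, 0.197, 0.062]
orientation: [3.084, 0.588, -0.01]
wrist_force: [-0.5, -0.0, 0.1]
opening: 0.0424
```

Run:
```python
from st import *; import cv2
show()
c=ctrl.read_camera("side"); cv2.imwrite("pics/side1.png",cv2.resize(c["pixels"][210:310,200:350,::-1],None,fx=5,fy=5,interpolation=cv2.INTER_CUBIC))
```

```text
t 6.4 tcp [0.4525 0.197  0.062 ] boardyaw 0.377 z [-0.006 -0.003 -1.   ] F [-0.52 -0.01  0.09] T [-0.04  0.02 -0.01] op 0.0424 q [-0.24  0.54 -0.32  2.03  0.28  0.62 -1.95]
```

View pics/side1.png

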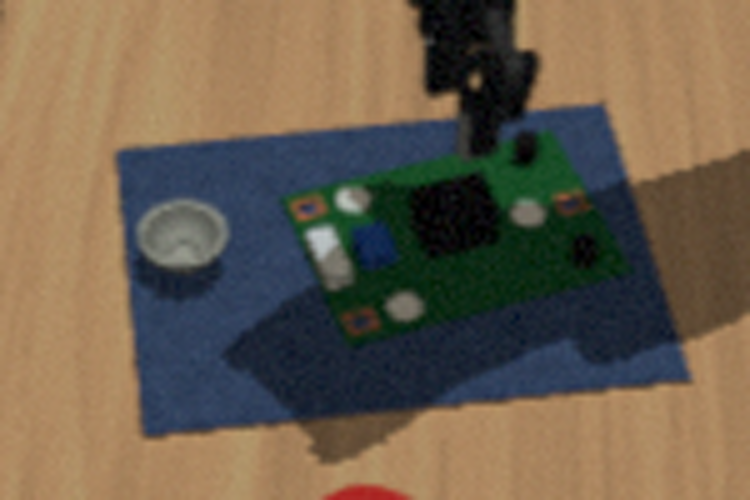

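```bash
python3 st.py;python3 st.py
```

```text
t 6.45 tcp [0.4541 0.1979 0.064 ] boardyaw 0.3769 z [-0.003 -0.001 -1.   ] F [ 0.09 -0.35  1.7 ] T [ 0.03 -0.01 -0.02] op 0.0425 q [-0.24  0.54 -0.33  2.03  0.28  0.62 -1.95]
t 6.45 tcp [0.4541 0.1979 0.064 ] boardyaw 0.3769 z [-0.003 -0.001 -1.   ] F [ 0.09 -0.35  1.7 ] T [ 0.03 -0.01 -0.02] op 0.0425 q [-0.24  0.54 -0.33  2.03  0.28  0.62 -1.95]
```

Emit:
apply_moves(dp=[[0,0,0]], angular=[[0,0,0]], claw=[50])

```text
time: 6.55
tcp_pos: [0.456, 0.1991, 0.0661]
orientation: [-3.086, -0.588, -0.003]
wrist_force: [0.6, 0.2, 0.3]
opening: 0.0429
```

```bash
python3 st.py;python3 st.py
```

```text
t 6.55 tcp [0.456  0.1991 0.0661] boardyaw 0.3767 z [ 0.002  0.001 -1.   ] F [0.63 0.17 0.29] T [-0.01  0.   -0.01] op 0.0429 q [-0.24  0.53 -0.33  2.03  0.28  0.62 -1.95]
t 6.55 tcp [0.456  0.1991 0.0661] boardyaw 0.3767 z [ 0.002  0.001 -1.   ] F [0.63 0.17 0.29] T [-0.01  0.   -0.01] op 0.0429 q [-0.24  0.53 -0.33  2.03  0.28  0.62 -1.95]
```

Emit:
apply_moves(dp=[[-0.01,0.02,-0.02],[0,0,-0.04],[0,0,-0.04],[0,0,-0.01],[0,0,0]], angular=[[0,0,0.1],[0,0,0],[0,0,0],[0,0,0],[0,0,0]], claw=[50,50,50,50,50])

```text
time: 7.05
tcp_pos: [0.4513, 0.2043, 0.0309]
orientation: [3.083, 0.601, -0.003]
wrist_force: [-0.7, -0.1, -0.1]
opening: 0.0429
```

Emit:
apply_moves(dp=[[0,0,0],[0,0,0]], angular=[[0,0,0],[0,0,0]], claw=[50,50])

```text
time: 7.25
tcp_pos: [0.4522, 0.2048, 0.0321]
orientation: [-3.083, -0.601, -0.001]
wrist_force: [-0.2, -0.0, 1.4]
opening: 0.0427
```

Run:
```python
from st import *; import cv2
c=ctrl.read_camera("side"); cv2.imwrite("pics/side2.png",cv2.resize(c["pixels"][210:310,200:350,::-1],None,fx=5,fy=5,interpolation=cv2.INTER_CUBIC))
show()
```

```text
t 7.3 tcp [0.4522 0.2048 0.0321] boardyaw 0.3849 z [ 0.001  0.    -1.   ] F [ 0.5  -0.38 -0.49] T [0.08 0.05 0.02] op 0.0426 q [-0.28  0.59 -0.3   2.04  0.32  0.55 -1.99]
```

View pics/side2.png

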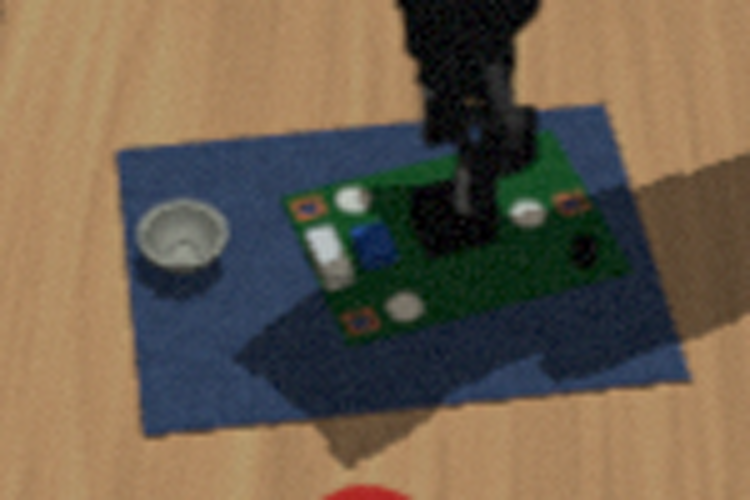

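Emit:
apply_moves(dp=[[0.004,0.004,0],[0,0,0],[0,0,0],[0,0,0],[0,0,0]], angular=[[0,0,0],[0,0,0],[0,0,0],[0,0,0],[0,0,0]], claw=[50,0,0,0,0], force=50)

```text
time: 7.8
tcp_pos: [0.4531, 0.2058, 0.0318]
orientation: [3.084, 0.601, 0.0]
wrist_force: [-0.1, 1.2, -0.2]
opening: 0.0
```

Run:
```python
from st import *; from h import *
show()
for n in("top","side"):
    c=ctrl.read_camera(n); np.savez(n+"1.npz",**c)
    try: p,r=boardfit(c,[.4538,.2065,.385],.006); print(n,p,r.round(2).tolist())
    except Exception as e: print(e)
```

```text
t 7.8 tcp [0.4531 0.2058 0.0318] boardyaw 0.385 z [ 0. -0. -1.] F [-0.14  1.18 -0.23] T [-0.   -0.05  0.02] op 0.0 q [-0.28  0.6  -0.3   2.03  0.32  0.56 -1.99]
Residuals are not finite in the initial point.
side [0.45456652 0.20519764 0.4008412 ] [[0.11, -0.1], [0.08, 0.19], [-0.01, 0.21], [-0.2, 0.02], [-0.07, -0.04], [0.07, -0.32]]h.py:28: RuntimeWarning: invalid value encountered in scalar divide
  return np.array([u0+(w*xx).sum()/w.sum(),v0+(w*yy).sum()/w.sum()])
```

Run:
```python
import cv2,numpy as np
a=np.load("side1.npz")["pixels"][190:290,200:340,::-1];b=np.load("top1.npz")["pixels"][180:280,140:260,::-1]
cv2.imwrite("pics/s3.png",cv2.resize(a,None,fx=5,fy=5,interpolation=cv2.INTER_CUBIC));cv2.imwrite("pics/t3.png",cv2.resize(b,None,fx=5,fy=5,interpolation=cv2.INTER_CUBIC))
for n in("top","side"):
  d=np.load(n+"1.npz"); print(n,d["depth"].shape)
```

```text
top (384, 512)
side (384, 512)
```

View pics/s3.png

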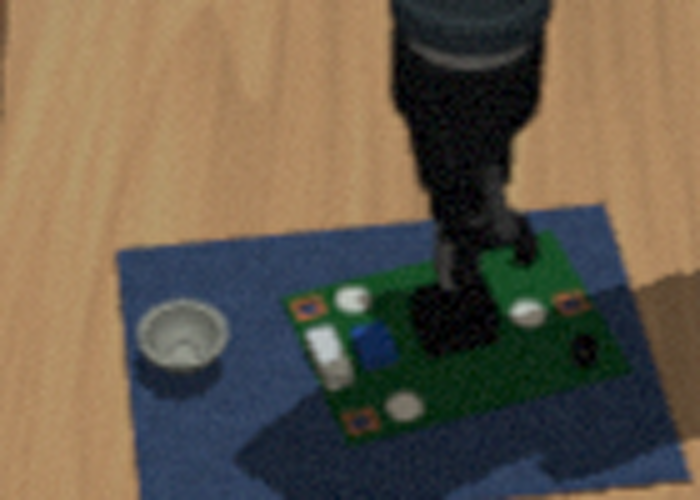

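View pics/t3.png

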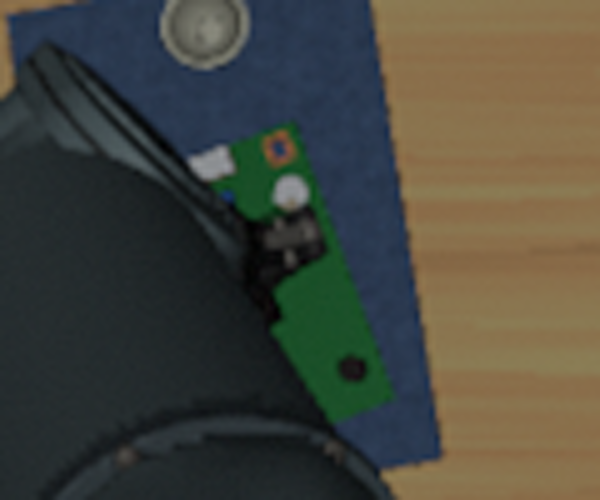

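Emit:
apply_moves(dp=[[0,0,0.05],[0,0,0.05],[0,0,0.05],[0,0,0.05],[0,0,0]], angular=[[0,0,0],[0,0,0],[0,0,0],[0,0,0],[0,0,0]], claw=[0,0,0,0,0])

```text
time: 8.4
tcp_pos: [0.4544, 0.2065, 0.0933]
orientation: [-3.083, -0.601, -0.005]
wrist_force: [-0.6, -0.1, -0.5]
opening: -0.0002
```

Run:
```python
from st import *; import cv2
show()
c=ctrl.read_camera("side"); cv2.imwrite("pics/side4.png",cv2.resize(c["pixels"][190:290,200:340,::-1],None,fx=5,fy=5,interpolation=cv2.INTER_CUBIC)); np.savez("side2.npz",**c)
show()
```

```text
t 8.4 tcp [0.4544 0.2065 0.0933] boardyaw 0.3848 z [ 0.003  0.001 -1.   ] F [-0.64 -0.14 -0.46] T [0.05 0.02 0.02] op -0.0002 q [-0.23  0.49 -0.35  2.01  0.26  0.68 -1.94]
t 8.45 tcp [0.4537 0.2061 0.0923] boardyaw 0.3848 z [ 0.002  0.001 -1.   ] F [ 0.26 -0.26 -1.16] T [ 0.    0.01 -0.02] op -0.0002 q [-0.23  0.49 -0.35  2.01  0.26  0.68 -1.94]
```

View pics/side4.png

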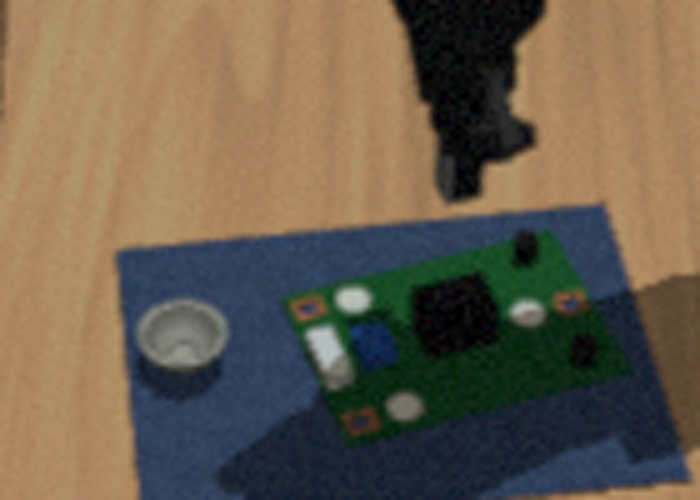

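Run:
```python
from h import *
c=cam("side2.npz")
for z in(.03,.05,.07,.092,.11,.15): print(z,proj(c,[.4537,.2061,z]).round(1))
print(proj(c,[.4538,.2065,.034]))
# depth of gripper tip pixel
for u,v in((290,228),(289,225),(293,226),(292,220),(290,215),(297,212)):
    z=c["depth"][v,u]; X=c["R"].T@(np.linalg.inv(c["mtx"])@[u,v,1]*z-c["t"]); print(u,v,z,X.round(4))
```

```text
0.03 [[290.7 250.1]]
0.05 [[291.  244.9]]
0.07 [[291.2 239.5]]
0.092 [[291.5 233.6]]
0.11 [[291.8 228.6]]
0.15 [[292.4 217.1]]
[[290.73286245 249.15122709]]
290 228 1.2419894 [0.4585 0.215  0.1205]
289 225 1.2344427 [0.4614 0.2158 0.1316]
293 226 1.2334055 [0.4513 0.2174 0.1302]
292 220 1.1934271 [0.455  0.237  0.1694]
290 215 1.201046 [0.4601 0.224  0.1735]
297 212 1.1997241 [0.4434 0.2189 0.1797]
```

Run:
```python
from h import *
c=cam("side0.npz")
for z in(.18,.19,.2,.21,.22,.24): print(z,proj(c,[.231,-.6069,z]).round(1))
def cr(f,x,y,w,h,s): return cv2.resize(cam(f)["pixels"][y:y+h,x:x+w,::-1],None,fx=s,fy=s,interpolation=cv2.INTER_CUBIC)
cv2.imwrite("pics/g0.png",np.hstack([cr("side0.npz",335,0,60,60,6),cr("side2.npz",265,180,60,60,6)]))
def cloud(f,x0,x1,y0,y1):
    c=cam(f); v,u=np.mgrid[y0:y1,x0:x1]; z=c["depth"][v,u]
    P=np.linalg.inv(c["mtx"])@np.stack([u.ravel(),v.ravel(),np.ones(u.size)])*z.ravel()
    return (c["R"].T@(P-c["t"][:,None])).T,z.ravel()
X,z=cloud("side2.npz",280,310,200,235); k=(z>0)&(X[:,2]>.05)
X=X[k]
for a in np.arange(.06,.24,.01):
    m=(X[:,2]>=a)&(X[:,2]<a+.01)
    if m.any(): print(a.round(2),m.sum(),X[m].min(0).round(3),X[m].max(0).round(3))
```

```text
0.18 [[355.9  62.3]]
0.19 [[356.2  59.7]]
0.2 [[356.6  57.2]]
0.21 [[356.9  54.6]]
0.22 [[357.2  52. ]]
0.24 [[357.9  46.7]]
0.1 1 [0.451 0.211 0.109] [0.451 0.211 0.109]
0.11 10 [0.443 0.205 0.113] [0.466 0.219 0.119]
0.12 30 [0.443 0.204 0.12 ] [0.466 0.222 0.129]
0.13 28 [0.441 0.202 0.13 ] [0.467 0.222 0.139]
0.14 10 [0.449 0.204 0.141] [0.465 0.221 0.15 ]
0.15 22 [0.433 0.197 0.152] [0.47 0.24 0.16]
0.16 34 [0.438 0.174 0.16 ] [0.478 0.246 0.17 ]
0.17 44 [0.428 0.172 0.17 ] [0.481 0.253 0.18 ]
0.18 45 [0.424 0.178 0.18 ] [0.479 0.261 0.19 ]
0.19 62 [0.421 0.194 0.19 ] [0.476 0.267 0.2  ]
0.2 89 [0.421 0.205 0.2  ] [0.474 0.267 0.21 ]
0.21 68 [0.431 0.212 0.21 ] [0.469 0.252 0.22 ]
0.22 45 [0.431 0.222 0.22 ] [0.466 0.25  0.23 ]
0.23 28 [0.434 0.238 0.23 ] [0.455 0.244 0.24 ]
```

View pics/g0.png

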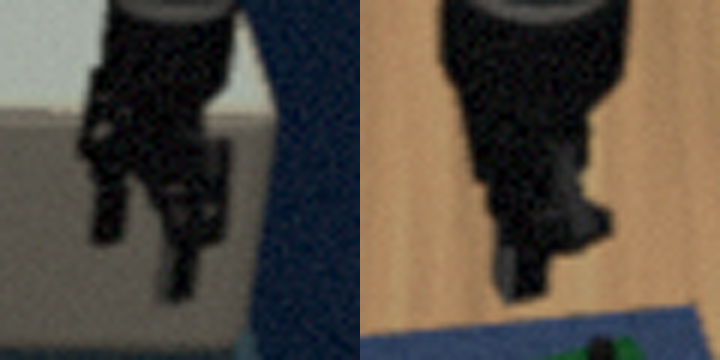

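Emit:
apply_moves(dp=[[0,0,-0.02],[0,0,-0.06],[0,0,-0.08],[0,0,-0.08],[0,0,0]], angular=[[0,0,0],[0,0,0],[0,0,0],[0,0,0],[0,0,0]], claw=[50,50,50,50,50])

```text
time: 8.95
tcp_pos: [0.4501, 0.2044, 0.0163]
orientation: [3.082, 0.602, -0.011]
wrist_force: [-0.8, -0.0, 0.1]
opening: 0.0427
```

Run:
```python
from st import *; from h import *
show()
c=ctrl.read_camera("side"); cv2.imwrite("pics/side5.png",cv2.resize(c["pixels"][190:290,200:340,::-1],None,fx=5,fy=5,interpolation=cv2.INTER_CUBIC)); np.savez("side3.npz",**c)
show()
v,u=np.mgrid[190:290,260:330]; z=c["depth"][v,u].ravel()
P=np.linalg.inv(c["mtx"])@np.stack([u.ravel(),v.ravel(),np.ones(u.size)])*z
X=(c["R"].T@(P-c["t"][:,None])).T; X=X[(z>0)&(X[:,2]>.012)]
for a in np.arange(.01,.12,.01):
    m=(X[:,2]>=a)&(X[:,2]<a+.01)
    if m.any(): print(a.round(2),m.sum(),X[m].min(0).round(3),X[m].max(0).round(3))
```

```text
t 8.95 tcp [0.4501 0.2044 0.0163] boardyaw 0.3856 z [-0.006 -0.003 -1.   ] F [-0.83 -0.02  0.11] T [ 0.    0.02 -0.03] op 0.0427 q [-0.29  0.62 -0.29  2.04  0.33  0.53 -2.  ]
t 9.0 tcp [0.4512 0.2051 0.0179] boardyaw 0.3855 z [-0.004 -0.002 -1.   ] F [-0.53  0.07  0.32] T [ 0.07  0.02 -0.03] op 0.0429 q [-0.29  0.62 -0.29  2.04  0.33  0.53 -2.  ]
0.01 152 [0.378 0.185 0.012] [0.529 0.253 0.02 ]
0.02 59 [0.379 0.203 0.02 ] [0.529 0.255 0.03 ]
0.03 78 [0.442 0.182 0.03 ] [0.474 0.232 0.04 ]
0.04 39 [0.43  0.18  0.041] [0.47  0.239 0.049]
0.05 30 [0.433 0.182 0.05 ] [0.47 0.24 0.06]
0.06 26 [0.431 0.183 0.06 ] [0.47  0.24  0.069]
0.07 19 [0.449 0.162 0.07 ] [0.479 0.241 0.08 ]
0.08 44 [0.419 0.164 0.08 ] [0.479 0.26  0.09 ]
0.09 44 [0.42  0.156 0.09 ] [0.482 0.262 0.1  ]
0.1 66 [0.418 0.162 0.1  ] [0.482 0.264 0.11 ]
0.11 53 [0.416 0.19  0.11 ] [0.474 0.266 0.12 ]
```

View pics/side5.png

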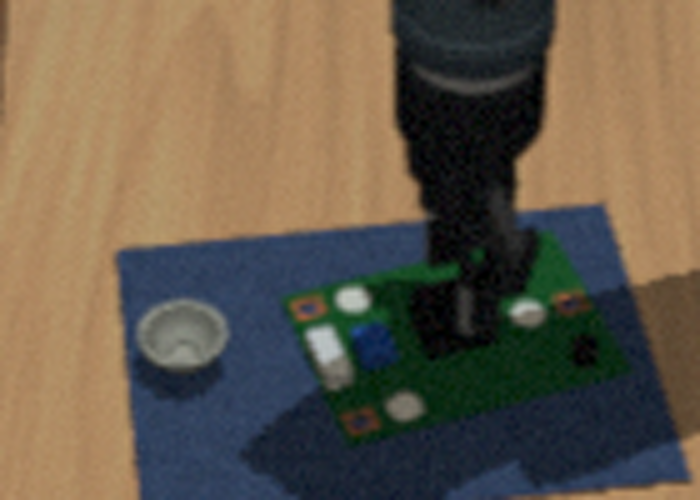

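Emit:
apply_moves(dp=[[0,0,-0.02],[0,0,-0.02],[0,0,-0.02],[0,0,0],[0,0,0]], angular=[[0,0,0],[0,0,0],[0,0,0],[0,0,0],[0,0,0]], claw=[50,50,50,50,50])

```text
time: 9.5
tcp_pos: [0.4532, 0.2059, 0.0019]
orientation: [3.084, 0.601, 0.0]
wrist_force: [0.2, -0.0, -0.1]
opening: 0.0428
```

Run:
```python
from st import *; from h import *
show()
c=ctrl.read_camera("side"); cv2.imwrite("pics/side6.png",cv2.resize(c["pixels"][210:290,240:340,::-1],None,fx=7,fy=7,interpolation=cv2.INTER_CUBIC)); np.savez("side3.npz",**c)
```

```text
t 9.5 tcp [0.4532 0.2059 0.0019] boardyaw 0.385 z [ 0. -0. -1.] F [ 0.15 -0.04 -0.15] T [ 0.03 -0.02  0.  ] op 0.0428 q [-0.3   0.65 -0.27  2.04  0.35  0.5  -2.01]
```

View pics/side6.png

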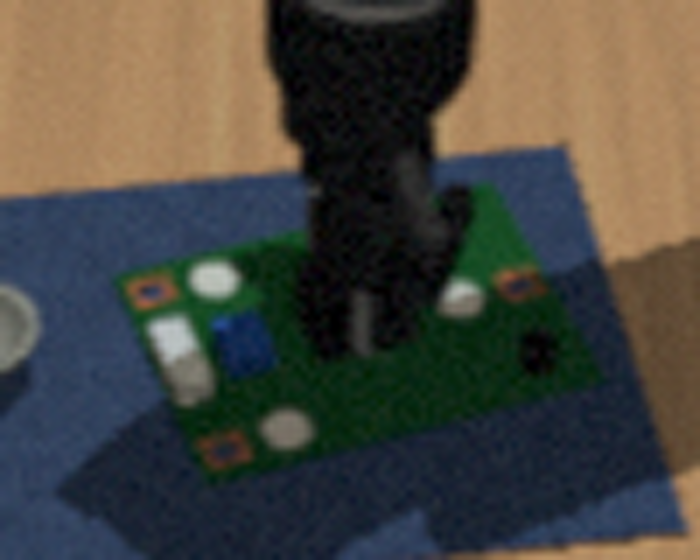

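Emit:
apply_moves(dp=[[0,0,-0.015],[0,0,0],[0,0,0],[0,0,0],[0,0,0]], angular=[[0,0,0],[0,0,0],[0,0,0],[0,0,0],[0,0,0]], claw=[50,50,0,0,0], force=50)

```text
time: 10.05
tcp_pos: [0.4532, 0.206, -0.0026]
orientation: [-3.083, -0.601, -0.0]
wrist_force: [0.7, 0.0, 1.4]
opening: 0.0269
```

Emit:
apply_moves(dp=[[0,0,0]], angular=[[0,0,0]], claw=[0])

```text
time: 10.15
tcp_pos: [0.4532, 0.206, -0.0026]
orientation: [-3.083, -0.601, -0.0]
wrist_force: [-1.2, -0.1, 2.7]
opening: 0.0275
```

Run:
```python
from st import *; from h import *
show()
```

```text
t 10.15 tcp [ 0.4532  0.206  -0.0026] boardyaw 0.3851 z [ 0.  0. -1.] F [-1.18 -0.15  2.7 ] T [0.   0.17 0.03] op 0.0275 q [-0.3   0.66 -0.27  2.04  0.35  0.49 -2.02]
```

Emit:
apply_moves(dp=[[0,0,0.03],[0,0,0.08],[0,0,0.12],[0,0,0.12],[0.01,-0.08,0.05]], angular=[[0,0,0],[0,0,0],[0,0,0],[0,0,0],[0,0,-0.4]], claw=[0,0,0,0,0])

```text
time: 10.65
tcp_pos: [0.4573, 0.1859, 0.121]
orientation: [-3.088, -0.558, -0.009]
wrist_force: [0.2, 0.3, -2.3]
opening: 0.0266
```

Run:
```python
from st import *; from h import *
show()
c=ctrl.read_camera("side"); cv2.imwrite("pics/side7.png",c["pixels"][:,:,::-1])
```

```text
t 10.65 tcp [0.4573 0.1859 0.121 ] boardyaw 0.3576 z [ 0.005  0.005 -1.   ] F [ 0.24  0.31 -2.3 ] T [-0.06 -0.1   0.04] op 0.0266 q [-0.18  0.43 -0.37  2.01  0.23  0.73 -1.89]
```

View pics/side7.png

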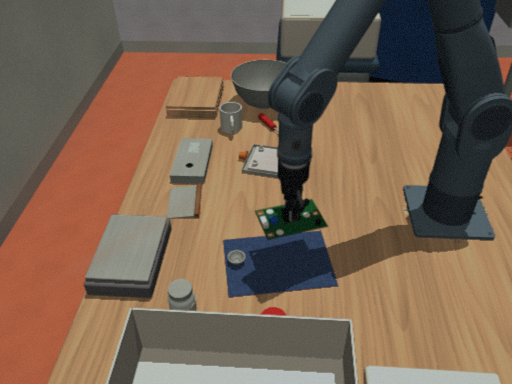

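Emit:
apply_moves(dp=[[0.017,-0.146,0],[0.017,-0.146,0],[0.017,-0.146,0],[0.017,-0.146,0],[0.017,-0.146,0]], angular=[[0,0,-0.75],[0,0,-0.75],[0,0,-0.75],[0,0,-0.75],[0,0,-0.75]], claw=[0,0,0,0,0])

```text
time: 11.2
tcp_pos: [0.4811, -0.0391, 0.1175]
orientation: [3.141, 0.079, -0.001]
wrist_force: [1.2, 0.4, -1.9]
opening: 0.0273
```

Emit:
apply_moves(dp=[[0.017,-0.146,0],[0.017,-0.146,0],[0.017,-0.146,0],[0.017,-0.146,-0.05],[0,0,-0.05]], angular=[[0,0,-0.75],[0,0,-0.75],[0,0,-0.75],[0,0,-0.73],[0,0,0]], claw=[0,0,0,0,0])

```text
time: 11.7
tcp_pos: [0.5016, -0.2209, 0.0875]
orientation: [3.121, -0.308, 0.003]
wrist_force: [-0.1, 0.3, -2.9]
opening: 0.0269
```

Emit:
apply_moves(dp=[[0,0,0],[0,0,0],[0,0,0]], angular=[[0,0,0],[0,0,0],[0,0,0]], claw=[0,0,0])

```text
time: 12.0
tcp_pos: [0.5026, -0.2109, 0.088]
orientation: [-3.128, 0.287, -0.001]
wrist_force: [0.5, -0.2, -1.1]
opening: 0.0268
```

Run:
```python
from st import *; from h import *
s=show()
for n in("top","side"):
    c=ctrl.read_camera(n); np.savez(n+"5.npz",**c)
show()
def cr(n,x,y,w,h,s): return cv2.resize(cam(n+"5.npz")["pixels"][y:y+h,x:x+w,::-1],None,fx=s,fy=s,interpolation=cv2.INTER_CUBIC)
cv2.imwrite("pics/p5.png",np.hstack([cr("top",300,160,90,120,4),cr("side",230,100,100,120,4)]))
```

```text
t 12.0 tcp [ 0.5026 -0.2109  0.088 ] boardyaw -0.1831 z [ 0.001  0.    -1.   ] F [ 0.54 -0.24 -1.15] T [ 0.01 -0.03 -0.02] op 0.0268 q [ 0.43  0.54 -0.14  1.9   0.11  0.7  -1.54]
t 12.1 tcp [ 0.5027 -0.2113  0.0881] boardyaw -0.1835 z [ 0.001  0.    -1.   ] F [-0.39 -0.45 -1.08] T [-0.01 -0.01 -0.02] op 0.0267 q [ 0.43  0.54 -0.14  1.9   0.11  0.7  -1.54]
```

View pics/p5.png

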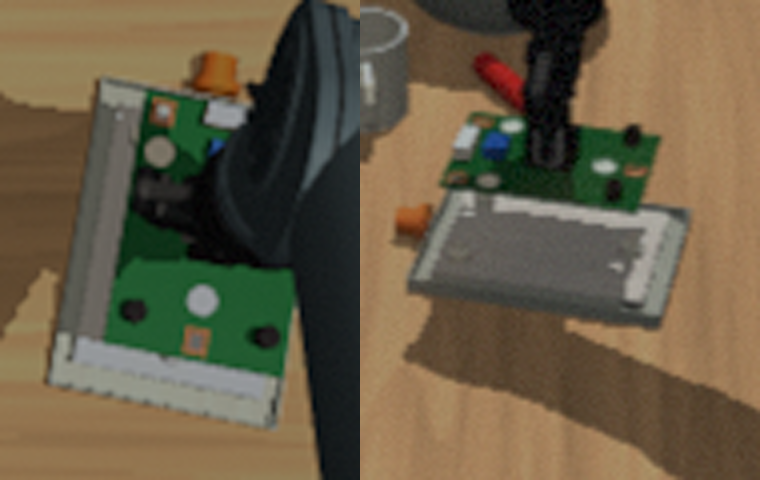

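```bash
cat > fit2.py <<'E'
from h import *
def meas(c,p,z,use,r=4):
    L=[];U=[]
    for l,k,u in zip(np.r_[H,S],"ooowww",use):
        if not u: continue
        w=place(p,l[None])[0]; uv=proj(c,[*w,z])[0]
        px=c["pixels"].astype(float); u0,v0=np.round(uv).astype(int)
        P=px[v0-r:v0+r+1,u0-r:u0+r+1]; R,G,B=P[...,0],P[...,1],P[...,2]
        if k=="w": q=np.minimum(R,B)-np.median(np.minimum(R,B)); W=np.clip(q-15,0,60)
        else: W=np.clip(R-G-5,0,40)
        yy,xx=np.mgrid[-r:r+1,-r:r+1]; W=W*(xx**2+yy**2<=r*r)
        if W.sum()<20: print("weak",k,l); continue
        L.append(l);U.append([u0+(W*xx).sum()/W.sum(),v0+(W*yy).sum()/W.sum()])
    return np.array(L),np.array(U)
def fit(c,p,z,use):
    for _ in range(5):
        L,U=meas(c,p,z,use)
        f=lambda q:(proj(c,np.c_[place(q,L),np.full(len(L),z)])-U).ravel()
        p=least_squares(f,p,loss="soft_l1",f_scale=.3,x_scale=[.01,.01,.1]).x
    return p,f(p).reshape(-1,2).round(2).tolist()
E
python3 - <<'E'
from fit2 import *
for z in(.0967,):
    p0=[.5034,-.2113,-.1835]
    print("top",*fit(cam("top5.npz"),p0,z,[1,0,1,1,0,1]))
    print("side",*fit(cam("side5.npz"),p0,z,[1,1,1,1,1,1]))
    print("side",*fit(cam("side5.npz"),p0,z,[1,0,1,0,1,1]))
E
```

```text
top [ 0.50326586 -0.21038033 -0.18466337] [[-0.07, 0.02], [0.01, 0.05], [0.06, -0.17], [-0.01, 0.08]]
side [ 0.50436261 -0.21305919 -0.1817787 ] [[0.38, -0.05], [0.15, 1.2], [-0.28, -0.27], [-0.14, -0.66], [-0.01, 0.31], [-0.03, 0.09]]
side [ 0.50442039 -0.21303781 -0.18791499] [[0.32, -0.13], [-0.33, -0.19], [0.07, 0.28], [-0.06, 0.14]]
```

Run:
```python
from h import *
th=np.linspace(0,2*np.pi,40)
for n,p,(x,y,w,h) in(("top",[.5023,-.2112,-.1856],(310,178,70,88)),("side",[.5033,-.2137,-.1856],(238,140,78,45))):
    c=cam(n+"0.npz"); s=7 if n=="top" else 9
    im=cv2.resize(c["pixels"][y:y+h,x:x+w,::-1],None,fx=s,fy=s,interpolation=cv2.INTER_CUBIC)
    im=cv2.convertScaleAbs(im,alpha=1.6,beta=-40); raw=im.copy()
    def pl(X,col): cv2.polylines(im,[np.round((proj(c,X)-[x,y]+.5)*s*8).astype(np.int32)],True,col,1,cv2.LINE_AA,3)
    for hh in H:
        q=place(p,hh+.009*np.c_[np.cos(th),np.sin(th)]); pl(np.c_[q,np.full(40,.025)],(0,0,255))
        q=place(p,hh+.0012*np.c_[np.cos(th),np.sin(th)]); pl(np.c_[q,np.full(40,.036)],(0,160,0))
    B=np.array([[-.105,-.075],[.105,-.075],[.105,.075],[-.105,.075]])
    for z in(0,.014): pl(np.c_[place(p,B),np.full(4,z)],(255,0,0))
    cv2.imwrite(f"pics/ov_{n}.png",im); cv2.imwrite(f"pics/raw_{n}.png",raw)
```

```text
(no output)
```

View pics/ov_top.png

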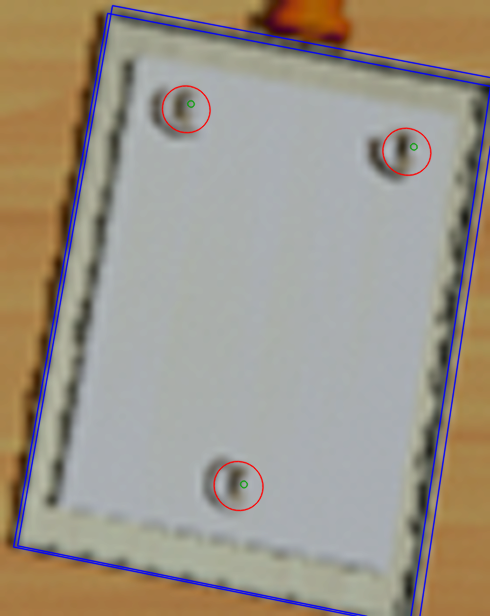

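View pics/ov_side.png

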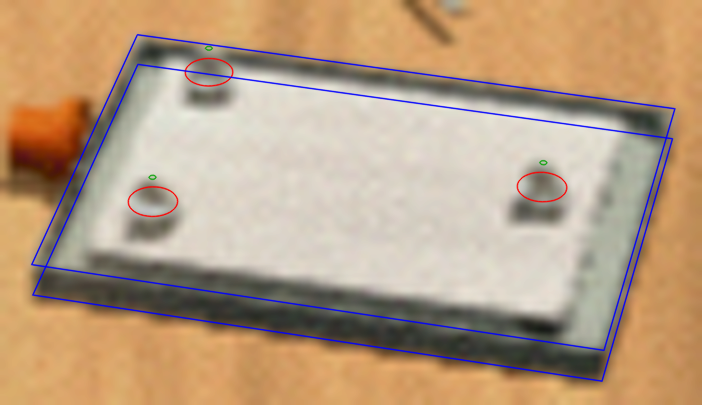

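View pics/raw_side.png

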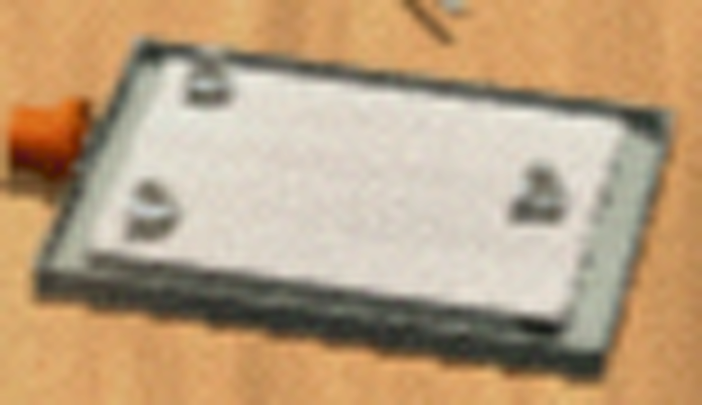

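Emit:
apply_moves(dp=[[-0.0033,-0.0017,-0.04],[0,0,-0.06],[0,0,-0.05],[0,0,-0.03],[0,0,0]], angular=[[0,0,-0.02],[0,0,0],[0,0,0],[0,0,0],[0,0,0]], claw=[0,0,0,0,0])

```text
time: 12.6
tcp_pos: [0.4999, -0.2123, 0.0317]
orientation: [-3.127, 0.293, 0.005]
wrist_force: [-0.2, -0.2, -2.2]
opening: 0.027
```

Emit:
apply_moves(dp=[[0,0,0],[0,0,0],[0,0,0]], angular=[[0,0,0],[0,0,0],[0,0,0]], claw=[0,0,0])

```text
time: 12.9
tcp_pos: [0.5016, -0.2131, 0.0339]
orientation: [3.128, -0.293, 0.002]
wrist_force: [0.1, 0.4, -2.4]
opening: 0.0266
```

Run:
```python
from st import *; from fit2 import *
s=show()
for n in("top","side"):
    c=ctrl.read_camera(n); np.savez(n+"6.npz",**c)
z=s["tcp_pos"][2]+.0086; p0=[.5022,-.2116,-.185]
print("top",*fit(cam("top6.npz"),p0,z,[1,0,1,1,0,1]))
print("side",*fit(cam("side6.npz"),p0,z,[1,0,1,1,1,1]))
def cr(n,x,y,w,h,s): return cv2.resize(cam(n+"6.npz")["pixels"][y:y+h,x:x+w,::-1],None,fx=s,fy=s,interpolation=cv2.INTER_CUBIC)
cv2.imwrite("pics/p6.png",np.hstack([cr("top",300,160,90,120,4),cr("side",230,100,100,120,4)]))
```

```text
t 12.9 tcp [ 0.5016 -0.2131  0.0339] boardyaw -0.1871 z [ 0.001 -0.    -1.   ] F [ 0.12  0.37 -2.38] T [0.01 0.03 0.01] op 0.0266 q [ 0.42  0.63 -0.13  1.92  0.13  0.6  -1.55]
top [ 0.50225716 -0.21246547 -0.18324973] [[-0.0, 0.03], [-0.04, -0.03], [0.0, 0.02], [0.05, -0.02]]
side [ 0.50303509 -0.21459385 -0.18980676] [[0.27, -0.04], [-0.26, -0.12], [-0.04, -0.2], [0.01, 0.39], [0.03, 0.12]]
```

View pics/p6.png

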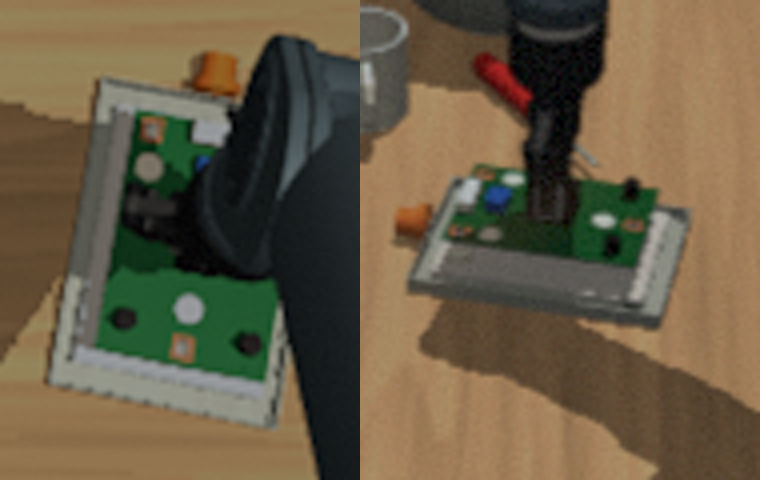

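Emit:
apply_moves(dp=[[0.0003,0.0045,0],[0,0,-0.006],[0,0,-0.006],[0,0,-0.005],[0,0,0]], angular=[[0,0,0],[0,0,0],[0,0,0],[0,0,0],[0,0,0]], claw=[0,0,0,0,0])

```text
time: 13.5
tcp_pos: [0.5009, -0.2114, 0.0278]
orientation: [-3.128, 0.293, 0.001]
wrist_force: [-0.0, -0.9, -2.0]
opening: 0.0268
```

Emit:
apply_moves(dp=[[0,0,0],[0,0,0]], angular=[[0,0,0],[0,0,0]], claw=[0,0])

```text
time: 13.7
tcp_pos: [0.5012, -0.2115, 0.0282]
orientation: [3.128, -0.293, 0.0]
wrist_force: [0.8, -1.0, -1.5]
opening: 0.0272
```

```bash
python3 st.py
```

```text
t 13.7 tcp [ 0.5012 -0.2115  0.0282] boardyaw -0.187 z [ 0. -0. -1.] F [ 0.85 -1.04 -1.53] T [-0.05 -0.01 -0.  ] op 0.0272 q [ 0.41  0.64 -0.12  1.92  0.13  0.59 -1.56]
```

Emit:
apply_moves(dp=[[0,0,-0.005],[0,0,-0.003],[0,0,-0.003],[0,0,0],[0,0,0]], angular=[[0,0,0],[0,0,0],[0,0,0],[0,0,0],[0,0,0]], claw=[0,0,0,0,0])

```text
time: 14.2
tcp_pos: [0.5013, -0.2115, 0.0249]
orientation: [3.128, -0.293, 0.0]
wrist_force: [0.5, 0.0, -1.6]
opening: 0.027
```

Run:
```python
from st import *; from fit2 import *
s=show()
for n in("top","side"):
    c=ctrl.read_camera(n); np.savez(n+"7.npz",**c)
s=show()
z=s["tcp_pos"][2]+.0086; p0=[.5022,-.2116,-.185]
print("top",*fit(cam("top7.npz"),p0,z,[1,0,1,1,0,1]))
print("side",*fit(cam("side7.npz"),p0,z,[1,0,1,1,1,1]))
```

```text
t 14.2 tcp [ 0.5013 -0.2115  0.0249] boardyaw -0.1869 z [ 0. -0. -1.] F [ 0.55  0.   -1.62] T [-0.03 -0.13 -0.02] op 0.027 q [ 0.41  0.64 -0.12  1.93  0.14  0.58 -1.56]
t 14.3 tcp [ 0.5013 -0.2115  0.0249] boardyaw -0.187 z [ 0. -0. -1.] F [ 0.73 -1.21 -1.94] T [-0.05 -0.14  0.01] op 0.0271 q [ 0.41  0.64 -0.12  1.93  0.14  0.58 -1.56]
top [ 0.50183006 -0.21102078 -0.18569292] [[-0.06, -0.01], [0.01, 0.04], [0.06, -0.1], [-0.01, 0.06]]
side [ 0.50306837 -0.21303049 -0.18670618] [[-0.03, 0.05], [0.02, -0.19], [0.06, -0.45], [0.04, 0.39], [-0.09, 0.16]]
```

Emit:
apply_moves(dp=[[0.001,0,-0.003],[0,0,-0.003],[0,0,0],[0,0,0]], angular=[[0,0,0],[0,0,0],[0,0,0],[0,0,0]], claw=[0,0,0,0])

```text
time: 14.7
tcp_pos: [0.5015, -0.2116, 0.0233]
orientation: [3.128, -0.293, 0.0]
wrist_force: [-0.6, 0.1, 1.7]
opening: 0.0271
```

```bash
python3 st.py
```

```text
t 14.7 tcp [ 0.5015 -0.2116  0.0233] boardyaw -0.1869 z [ 0. -0. -1.] F [-0.61  0.09  1.65] T [0.07 0.05 0.05] op 0.0271 q [ 0.41  0.65 -0.12  1.92  0.14  0.58 -1.56]
```

Emit:
apply_moves(dp=[[0,0,0],[0,0,0],[0,0,0.01],[0,0,0.04],[0,0,0.1]], angular=[[0,0,0],[0,0,0],[0,0,0],[0,0,0],[0,0,0]], claw=[50,50,50,50,50])

```text
time: 15.2
tcp_pos: [0.4997, -0.2108, 0.0674]
orientation: [-3.127, 0.293, 0.007]
wrist_force: [0.6, -0.5, 1.1]
opening: 0.0428
```

```bash
python3 st.py
```

```text
t 15.2 tcp [ 0.4997 -0.2108  0.0674] boardyaw -0.1868 z [-0.004  0.002 -1.   ] F [ 0.62 -0.51  1.05] T [ 0.03 -0.    0.02] op 0.0428 q [ 0.42  0.57 -0.14  1.92  0.12  0.67 -1.55]
```

Emit:
apply_moves(dp=[[0,0,0.03],[0.085,0.052,0],[0.084,0.052,0],[0,0,0],[0,0,0]], angular=[[0,0,0],[0,0,0],[0,0,0],[0,0,0],[0,0,0]], claw=[50,20,0,0,0])

```text
time: 15.7
tcp_pos: [0.5523, -0.1798, 0.0772]
orientation: [-3.128, 0.291, 0.0]
wrist_force: [-1.1, -0.6, 0.9]
opening: -0.0001
```

Run:
```python
from st import *; from fit2 import *
s=show()
for n in("top","side"):
    c=ctrl.read_camera(n); np.savez(n+"8.npz",**c)
s=show()
for z in(.0335,):
  p0=[.5022,-.2116,-.185]
  for n,u in(("top",[1,0,1,0,0,1]),("side",[1,0,1,1,1,1])):
    try: print(n,*fit(cam(n+"8.npz"),p0,z,u))
    except Exception as e: print(n,e)
def cr(n,x,y,w,h,s): return cv2.resize(cam(n+"8.npz")["pixels"][y:y+h,x:x+w,::-1],None,fx=s,fy=s,interpolation=cv2.INTER_CUBIC)
cv2.imwrite("pics/p8.png",np.hstack([cr("top",300,160,90,110,4),cr("side",230,90,100,110,4)]))
```

```text
t 15.7 tcp [ 0.5523 -0.1798  0.0772] boardyaw -0.1857 z [-0.  0. -1.] F [-1.1  -0.56  0.88] T [-0.03  0.    0.01] op -0.0001 q [ 0.34  0.61 -0.14  1.81  0.12  0.73 -1.62]
t 15.8 tcp [ 0.551  -0.1812  0.077 ] boardyaw -0.188 z [-0.001 -0.001 -1.   ] F [-0.28 -0.41  0.24] T [0.05 0.04 0.02] op -0.0002 q [ 0.34  0.6  -0.14  1.82  0.12  0.73 -1.62]
weak o [0.068 0.042]
weak o [0.068 0.042]
weak o [0.068 0.042]
weak o [0.068 0.042]
weak o [0.068 0.042]
top [ 0.50192742 -0.21181796 -0.20550717] [[0.0, -0.01], [-0.0, 0.01]]
side [ 0.50295644 -0.21186347 -0.17535958] [[0.22, -0.07], [-0.04, -0.12], [-0.57, -0.08], [-0.01, 0.34], [0.15, 0.04]]
```

View pics/p8.png

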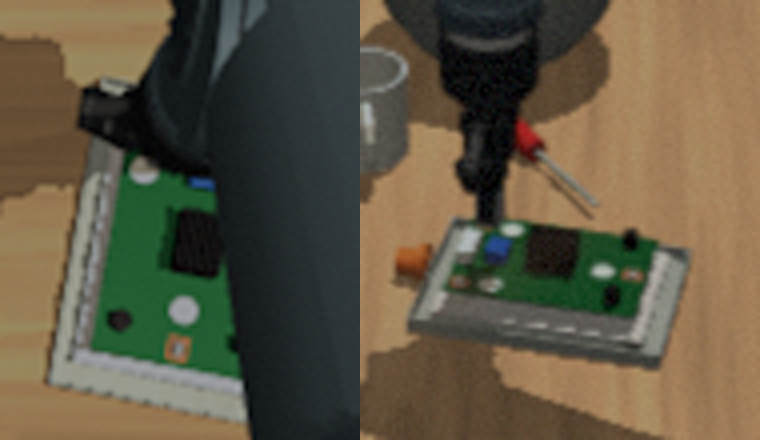

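Emit:
apply_moves(dp=[[0.004,0.002,-0.05],[0,0,-0.06],[0,0,-0.05],[0,0,0],[0,0,0]], angular=[[0,0,0],[0,0,0],[0,0,0],[0,0,0],[0,0,0]], claw=[0,0,0,0,0])

```text
time: 16.3
tcp_pos: [0.5528, -0.1798, 0.0286]
orientation: [-3.128, 0.294, 0.002]
wrist_force: [0.1, 0.4, 0.3]
opening: -0.0001
```

Emit:
apply_moves(dp=[[0,0,0],[0,0,0]], angular=[[0,0,0],[0,0,0]], claw=[0,0])

```text
time: 16.5
tcp_pos: [0.5539, -0.1799, 0.0298]
orientation: [3.128, -0.293, 0.002]
wrist_force: [-0.3, -0.5, -0.9]
opening: 0.0002
```

```bash
cat > see.py <<'E'
import sys
from st import *; from h import *
k=sys.argv[1]; show()
for n in("side",): np.savez(n+k+".npz",**ctrl.read_camera(n))
def cr(n,x,y,w,h,s): return cv2.resize(cam(n+k+".npz")["pixels"][y:y+h,x:x+w,::-1],None,fx=s,fy=s,interpolation=cv2.INTER_CUBIC)
cv2.imwrite("pics/p%s.png"%k,cr("side",230,120,100,70,7))
E
python3 see.py 9
```

```text
t 16.5 tcp [ 0.5539 -0.1799  0.0298] boardyaw -0.1871 z [ 0.001 -0.    -1.   ] F [-0.3  -0.54 -0.87] T [-0.05 -0.03  0.01] op 0.0002 q [ 0.33  0.68 -0.13  1.82  0.13  0.64 -1.63]
```

View pics/p9.png

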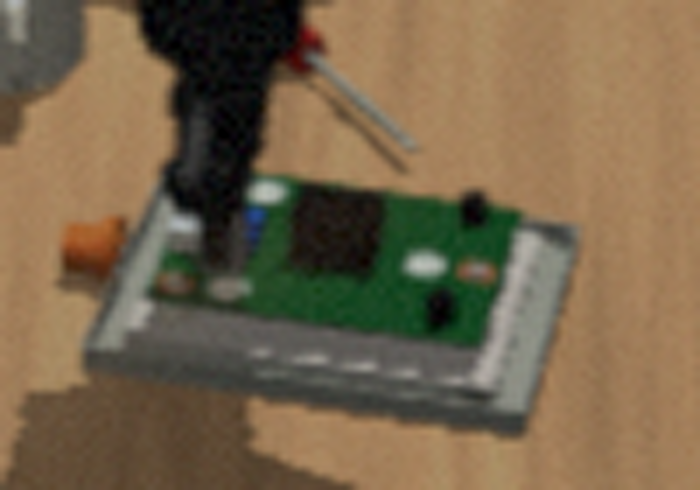

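Emit:
apply_moves(dp=[[-0.005,-0.002,-0.01],[0,0,-0.008],[0,0,-0.004],[0,0,0]], angular=[[0,0,0],[0,0,0],[0,0,0],[0,0,0]], claw=[0,0,0,0])

```text
time: 16.95
tcp_pos: [0.5516, -0.1802, 0.0222]
orientation: [-3.128, 0.293, 0.001]
wrist_force: [0.4, -1.4, 0.3]
opening: -0.0003
```

Emit:
apply_moves(dp=[[0,0,-0.004],[0,0,-0.004],[0,0,0]], angular=[[0,0,0],[0,0,0],[0,0,0]], claw=[0,0,0])

```text
time: 17.25
tcp_pos: [0.5517, -0.1802, 0.0199]
orientation: [-3.128, 0.293, 0.0]
wrist_force: [0.1, 0.2, -0.3]
opening: -0.0001
```

Step down 1 mm per row with small calls.

Emit:
apply_moves(dp=[[0,0,-0.003],[0,0,-0.003]], angular=[[0,0,0],[0,0,0]], claw=[0,0])

```text
time: 17.45
tcp_pos: [0.5519, -0.1803, 0.0183]
orientation: [3.128, -0.293, 0.0]
wrist_force: [0.2, -0.1, -0.3]
opening: 0.0002
```

Emit:
apply_moves(dp=[[0,0,-0.003],[0,0,0]], angular=[[0,0,0],[0,0,0]], claw=[0,0])

```text
time: 17.65
tcp_pos: [0.5517, -0.1803, 0.0172]
orientation: [-3.128, 0.293, 0.0]
wrist_force: [-0.6, 0.5, -0.4]
opening: -0.0001
```

Emit:
apply_moves(dp=[[0,0,-0.003],[0,0,-0.003]], angular=[[0,0,0],[0,0,0]], claw=[0,0])

```text
time: 17.85
tcp_pos: [0.5519, -0.1803, 0.0156]
orientation: [3.128, -0.293, 0.0]
wrist_force: [0.0, 0.9, 1.9]
opening: 0.0001
```

Emit:
apply_moves(dp=[[0,0,-0.003],[0,0,0]], angular=[[0,0,0],[0,0,0]], claw=[0,0])

```text
time: 18.05
tcp_pos: [0.552, -0.1803, 0.0148]
orientation: [3.128, -0.293, 0.0]
wrist_force: [-1.2, 0.1, 3.2]
opening: 0.0002
```

Emit:
apply_moves(dp=[[0,0,-0.003],[0,0,-0.003]], angular=[[0,0,0],[0,0,0]], claw=[0,0])

```text
time: 18.25
tcp_pos: [0.552, -0.1804, 0.0132]
orientation: [3.128, -0.293, 0.0]
wrist_force: [-1.7, 1.2, 6.4]
opening: 0.0002
```

Emit:
apply_moves(dp=[[0,0,-0.003],[0,0,0]], angular=[[0,0,0],[0,0,0]], claw=[0,0])

```text
time: 18.45
tcp_pos: [0.552, -0.1804, 0.0124]
orientation: [3.128, -0.293, 0.001]
wrist_force: [-1.7, 0.4, 7.9]
opening: 0.0001
```

Emit:
apply_moves(dp=[[0,0,-0.003],[0,0,-0.003]], angular=[[0,0,0],[0,0,0]], claw=[0,0])

```text
time: 18.65
tcp_pos: [0.5521, -0.1804, 0.0109]
orientation: [3.128, -0.293, 0.001]
wrist_force: [-2.8, 0.2, 11.8]
opening: 0.0001
```

Emit:
apply_moves(dp=[[0,0,-0.003],[0,0,0]], angular=[[0,0,0],[0,0,0]], claw=[0,0])

```text
time: 18.85
tcp_pos: [0.5522, -0.1805, 0.0102]
orientation: [3.128, -0.293, 0.001]
wrist_force: [-2.3, 0.4, 11.7]
opening: -0.0003
```

Emit:
apply_moves(dp=[[0,0,-0.003],[0,0,0]], angular=[[0,0,0],[0,0,0]], claw=[0,0])

```text
time: 19.05
tcp_pos: [0.5522, -0.1805, 0.0094]
orientation: [3.128, -0.294, 0.001]
wrist_force: [-2.7, 1.2, 13.1]
opening: -0.0002
```

Emit:
apply_moves(dp=[[0,0,-0.003],[0,0,0]], angular=[[0,0,0],[0,0,0]], claw=[0,0])

```text
time: 19.25
tcp_pos: [0.5523, -0.1806, 0.0084]
orientation: [3.127, -0.293, 0.001]
wrist_force: [-2.3, 1.0, 9.5]
opening: 0.0002
```

Emit:
apply_moves(dp=[[0,0,-0.003],[0,0,0]], angular=[[0,0,0],[0,0,0]], claw=[0,0])

```text
time: 19.45
tcp_pos: [0.5523, -0.1806, 0.0075]
orientation: [3.127, -0.293, 0.001]
wrist_force: [-3.0, 1.1, 11.5]
opening: -0.0001
```

Emit:
apply_moves(dp=[[0,0,-0.003],[0,0,-0.003],[0,0,0]], angular=[[0,0,0],[0,0,0],[0,0,0]], claw=[0,0,0])

```text
time: 19.75
tcp_pos: [0.5523, -0.1806, 0.0061]
orientation: [3.127, -0.294, 0.001]
wrist_force: [-3.6, 0.9, 15.9]
opening: -0.0001
```

Emit:
apply_moves(dp=[[0,0,-0.003],[0,0,0]], angular=[[0,0,0],[0,0,0]], claw=[0,0])

```text
time: 19.95
tcp_pos: [0.5523, -0.1806, 0.0054]
orientation: [3.127, -0.293, 0.001]
wrist_force: [-4.2, 0.8, 17.8]
opening: -0.0
```

Emit:
apply_moves(dp=[[0,0,0.05],[0,0,0.12],[-0.024,-0.131,0],[-0.025,-0.131,0],[0,0,0]], angular=[[0,0,0],[0,0,0],[0,0,0],[0,0,0],[0,0,0]], claw=[0,0,0,0,0])

```text
time: 20.45
tcp_pos: [0.5346, -0.2669, 0.0553]
orientation: [3.121, -0.306, -0.001]
wrist_force: [-1.6, -0.1, -0.0]
opening: -0.0
```

Emit:
apply_moves(dp=[[0,0,-0.03],[0,0,-0.05],[0,0,-0.015],[0,0,0],[0,0,0]], angular=[[0,0,0],[0,0,0],[0,0,0],[0,0,0],[0,0,0]], claw=[0,0,0,0,0])

```text
time: 20.95
tcp_pos: [0.5373, -0.258, 0.0261]
orientation: [-3.128, 0.291, 0.001]
wrist_force: [0.5, 0.1, -0.7]
opening: -0.0002
```

```bash
python3 see.py 10
```

```text
t 20.95 tcp [ 0.5373 -0.258   0.0261] boardyaw -0.1858 z [-0.001  0.001 -1.   ] F [ 0.54  0.12 -0.71] T [-0.01 -0.01 -0.02] op -0.0002 q [ 0.47  0.71 -0.13  1.79  0.13  0.66 -1.49]
```

View pics/p10.png

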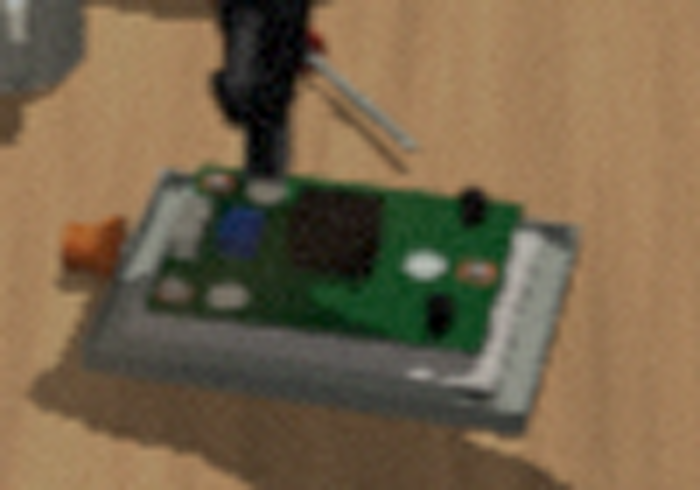

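Emit:
apply_moves(dp=[[0,0,-0.012],[0,0,-0.01],[0,0,-0.005],[0,0,0]], angular=[[0,0,0],[0,0,0],[0,0,0],[0,0,0]], claw=[0,0,0,0])

```text
time: 21.4
tcp_pos: [0.5369, -0.2588, 0.018]
orientation: [-3.128, 0.293, 0.001]
wrist_force: [0.6, -0.8, -0.5]
opening: -0.0002
```

Emit:
apply_moves(dp=[[0,0,-0.003],[0,0,-0.003]], angular=[[0,0,0],[0,0,0]], claw=[0,0])

```text
time: 21.6
tcp_pos: [0.5373, -0.259, 0.0166]
orientation: [3.128, -0.293, 0.0]
wrist_force: [-0.5, 0.7, 1.7]
opening: -0.0
```

Emit:
apply_moves(dp=[[0,0,-0.003],[0,0,-0.003]], angular=[[0,0,0],[0,0,0]], claw=[0,0])

```text
time: 21.8
tcp_pos: [0.5373, -0.259, 0.015]
orientation: [3.128, -0.293, 0.001]
wrist_force: [-0.9, 0.3, 3.4]
opening: -0.0003
```

Emit:
apply_moves(dp=[[0,0,-0.003],[0,0,-0.003]], angular=[[0,0,0],[0,0,0]], claw=[0,0])

```text
time: 22.0
tcp_pos: [0.5374, -0.2591, 0.0134]
orientation: [3.128, -0.293, 0.001]
wrist_force: [-0.9, 0.5, 7.7]
opening: -0.0001
```

Emit:
apply_moves(dp=[[0,0,-0.003],[0,0,-0.003]], angular=[[0,0,0],[0,0,0]], claw=[0,0])

```text
time: 22.2
tcp_pos: [0.5375, -0.2591, 0.0118]
orientation: [3.128, -0.293, 0.001]
wrist_force: [-2.2, 0.2, 9.4]
opening: 0.0001
```

Emit:
apply_moves(dp=[[0,0,-0.003],[0,0,0]], angular=[[0,0,0],[0,0,0]], claw=[0,0])

```text
time: 22.4
tcp_pos: [0.5375, -0.2591, 0.0111]
orientation: [3.128, -0.293, 0.001]
wrist_force: [-1.9, 0.3, 10.0]
opening: -0.0002
```

Emit:
apply_moves(dp=[[0,0,-0.003],[0,0,0]], angular=[[0,0,0],[0,0,0]], claw=[0,0])

```text
time: 22.6
tcp_pos: [0.5375, -0.2591, 0.0103]
orientation: [3.127, -0.293, 0.001]
wrist_force: [-2.0, 1.3, 11.3]
opening: 0.0
```

Emit:
apply_moves(dp=[[0,0,-0.003],[0,0,0]], angular=[[0,0,0],[0,0,0]], claw=[0,0])

```text
time: 22.8
tcp_pos: [0.5375, -0.2591, 0.0092]
orientation: [3.127, -0.293, 0.001]
wrist_force: [-1.1, -0.0, 6.8]
opening: -0.0
```

Emit:
apply_moves(dp=[[0,0,-0.003],[0,0,0]], angular=[[0,0,0],[0,0,0]], claw=[0,0])

```text
time: 23.0
tcp_pos: [0.5376, -0.2591, 0.0083]
orientation: [3.128, -0.293, 0.001]
wrist_force: [-2.5, 0.4, 10.3]
opening: -0.0001
```

Emit:
apply_moves(dp=[[0,0,-0.003],[0,0,0]], angular=[[0,0,0],[0,0,0]], claw=[0,0])

```text
time: 23.2
tcp_pos: [0.5375, -0.2591, 0.0076]
orientation: [3.128, -0.293, 0.001]
wrist_force: [-2.1, 0.5, 11.9]
opening: 0.0006
```

Clicked (11.3 → 6.8 N, then rising). A little more push, then to spot c.

Emit:
apply_moves(dp=[[0,0,-0.003],[0,0,-0.003],[0,0,0]], angular=[[0,0,0],[0,0,0],[0,0,0]], claw=[0,0,0])

```text
time: 23.5
tcp_pos: [0.5376, -0.2591, 0.0062]
orientation: [3.127, -0.293, 0.001]
wrist_force: [-3.7, 0.8, 16.0]
opening: -0.0003
```

Emit:
apply_moves(dp=[[0,0,0.05],[0,0,0.13],[0,0,0.05],[-0.12,0.085,0],[-0.136,0.099,0]], angular=[[0,0,0],[0,0,0],[0,0,0],[0,0,0],[0,0,0]], claw=[0,0,0,0,0])

```text
time: 24.0
tcp_pos: [0.4613, -0.2043, 0.0746]
orientation: [3.127, -0.295, 0.005]
wrist_force: [-0.1, 0.8, -0.1]
opening: 0.0001
```

Emit:
apply_moves(dp=[[0,0,0],[0,0,0],[0,0,-0.05],[0,0,-0.06],[0,0,0]], angular=[[0,0,0],[0,0,0],[0,0,0],[0,0,0],[0,0,0]], claw=[0,0,0,0,0])

```text
time: 24.5
tcp_pos: [0.4609, -0.2043, 0.0394]
orientation: [-3.127, 0.294, 0.002]
wrist_force: [-1.3, 0.3, -0.3]
opening: 0.0001
```

```bash
python3 see.py 11
```

```text
t 24.5 tcp [ 0.4609 -0.2043  0.0394] boardyaw -0.1874 z [-0.001  0.001 -1.   ] F [-1.27  0.28 -0.34] T [ 0.06  0.03 -0.01] op 0.0001 q [ 0.44  0.57 -0.13  2.02  0.14  0.56 -1.55]
```

View pics/p11.png

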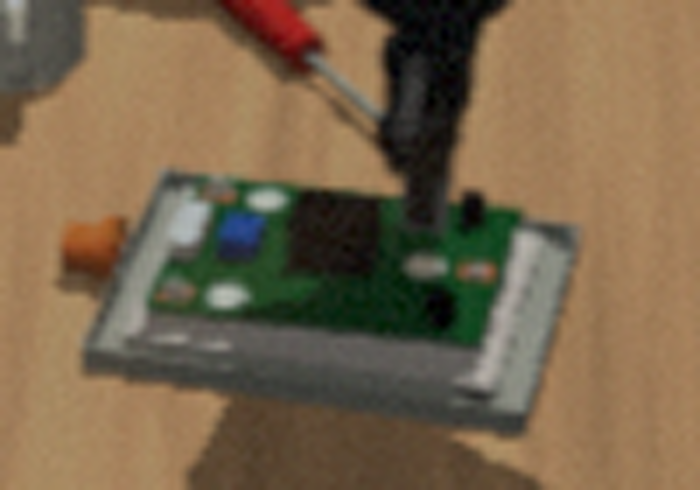

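Emit:
apply_moves(dp=[[0,0,-0.03],[0,0,-0.025],[0,0,-0.012],[0,0,0],[0,0,0]], angular=[[0,0,0],[0,0,0],[0,0,0],[0,0,0],[0,0,0]], claw=[0,0,0,0,0])

```text
time: 25.05
tcp_pos: [0.4608, -0.204, 0.0208]
orientation: [3.128, -0.293, 0.0]
wrist_force: [0.4, 0.7, 0.1]
opening: 0.0002
```

Emit:
apply_moves(dp=[[0,0,-0.003],[0,0,-0.003]], angular=[[0,0,0],[0,0,0]], claw=[0,0])

```text
time: 25.25
tcp_pos: [0.4609, -0.204, 0.0191]
orientation: [3.128, -0.293, 0.001]
wrist_force: [0.4, 0.5, 0.9]
opening: -0.0002
```

Emit:
apply_moves(dp=[[0,0,-0.003],[0,0,-0.003]], angular=[[0,0,0],[0,0,0]], claw=[0,0])

```text
time: 25.45
tcp_pos: [0.4607, -0.204, 0.0171]
orientation: [3.128, -0.293, 0.0]
wrist_force: [0.2, 0.2, 0.5]
opening: 0.0001
```

Emit:
apply_moves(dp=[[0,0,-0.003],[0,0,-0.003]], angular=[[0,0,0],[0,0,0]], claw=[0,0])

```text
time: 25.65
tcp_pos: [0.4607, -0.2039, 0.0152]
orientation: [-3.128, 0.293, 0.0]
wrist_force: [0.1, -0.9, -0.0]
opening: -0.0002
```

Emit:
apply_moves(dp=[[0,0,-0.003],[0,0,-0.003]], angular=[[0,0,0],[0,0,0]], claw=[0,0])

```text
time: 25.85
tcp_pos: [0.4607, -0.204, 0.0136]
orientation: [3.128, -0.293, -0.0]
wrist_force: [0.1, 0.2, 4.6]
opening: 0.0004
```

Emit:
apply_moves(dp=[[0,0,-0.003],[0,0,0]], angular=[[0,0,0],[0,0,0]], claw=[0,0])

```text
time: 26.05
tcp_pos: [0.4607, -0.204, 0.0127]
orientation: [3.128, -0.293, -0.0]
wrist_force: [-1.9, 0.3, 5.7]
opening: -0.0001
```

Emit:
apply_moves(dp=[[0,0,-0.003],[0,0,-0.003]], angular=[[0,0,0],[0,0,0]], claw=[0,0])

```text
time: 26.25
tcp_pos: [0.4609, -0.2041, 0.0112]
orientation: [3.128, -0.293, 0.0]
wrist_force: [-1.7, -0.4, 8.9]
opening: -0.0002
```

Emit:
apply_moves(dp=[[0,0,-0.003],[0,0,0]], angular=[[0,0,0],[0,0,0]], claw=[0,0])

```text
time: 26.45
tcp_pos: [0.4609, -0.2041, 0.0104]
orientation: [3.128, -0.293, 0.0]
wrist_force: [-2.1, 1.1, 9.6]
opening: -0.0002
```

Emit:
apply_moves(dp=[[0,0,-0.003],[0,0,0]], angular=[[0,0,0],[0,0,0]], claw=[0,0])

```text
time: 26.65
tcp_pos: [0.4609, -0.2041, 0.0096]
orientation: [3.128, -0.293, 0.0]
wrist_force: [-1.2, 1.4, 10.3]
opening: -0.0002
```

Emit:
apply_moves(dp=[[0,0,-0.003],[0,0,0]], angular=[[0,0,0],[0,0,0]], claw=[0,0])

```text
time: 26.85
tcp_pos: [0.461, -0.2042, 0.0088]
orientation: [3.128, -0.293, 0.001]
wrist_force: [-2.1, 0.9, 13.2]
opening: -0.0002
```

Emit:
apply_moves(dp=[[0,0,-0.003],[0,0,0]], angular=[[0,0,0],[0,0,0]], claw=[0,0])

```text
time: 27.05
tcp_pos: [0.4609, -0.2042, 0.0077]
orientation: [3.127, -0.293, 0.001]
wrist_force: [-2.3, 0.1, 7.6]
opening: -0.0003
```

Emit:
apply_moves(dp=[[0,0,-0.003],[0,0,0]], angular=[[0,0,0],[0,0,0]], claw=[0,0])

```text
time: 27.25
tcp_pos: [0.461, -0.2041, 0.0069]
orientation: [3.128, -0.293, 0.001]
wrist_force: [-2.3, 0.1, 10.7]
opening: 0.0
```

Emit:
apply_moves(dp=[[0,0,-0.003],[0,0,0]], angular=[[0,0,0],[0,0,0]], claw=[0,0])

```text
time: 27.45
tcp_pos: [0.461, -0.2041, 0.0061]
orientation: [3.128, -0.293, 0.001]
wrist_force: [-3.6, 1.3, 13.1]
opening: 0.0
```

Emit:
apply_moves(dp=[[0,0,-0.003],[0,0,-0.003],[0,0,0]], angular=[[0,0,0],[0,0,0],[0,0,0]], claw=[0,0,0])

```text
time: 27.75
tcp_pos: [0.4609, -0.2042, 0.0046]
orientation: [3.127, -0.293, 0.001]
wrist_force: [-3.9, 0.9, 17.6]
opening: -0.0002
```

Emit:
apply_moves(dp=[[0,0,0.06],[0,0,0.15],[0,0,0.16],[0,0,0.16],[0,0.1,0]], angular=[[0,0,0],[0,0,0],[0,0,0],[0,0,0],[0,0,0]], claw=[0,0,0,0,0])

```text
time: 28.25
tcp_pos: [0.4648, -0.1789, 0.1686]
orientation: [3.122, -0.303, 0.019]
wrist_force: [1.0, 0.5, -0.5]
opening: 0.0001
```

Emit:
apply_moves(dp=[[0,0.16,0],[0,0.16,0],[0,0.16,0],[0,0.12,0],[0,0,0]], angular=[[0,0,0],[0,0,0],[0,0,0],[0,0,0],[0,0,0]], claw=[0,0,0,0,0])

```text
time: 28.75
tcp_pos: [0.4606, 0.0118, 0.1627]
orientation: [-3.127, 0.28, -0.001]
wrist_force: [0.6, 0.1, -0.2]
opening: 0.0003
```

Run:
```python
from st import *; from fit2 import *
s=show()
C={}
for n in("top","side"):
    C[n]=c=ctrl.read_camera(n); np.savez(n+"12.npz",**c)
show()
p0=[.5022,-.2116,-.185]
for n in C:
    print(n,*fit(C[n],p0,.027,[1]*6))
# per-feature height: triangulate with per-camera tray offset (top .5023,-.2112; side .5033,-.2132)
mid=np.array([.5028,-.2122])
for k,(l,nm) in enumerate(zip(np.r_[H,S],["ha","hb","hc","sa","sb","sc"])):
    use=[0]*6; use[k]=1; R=[]
    for n,o in(("top",[.5023,-.2112]),("side",[.5033,-.2132])):
        L,U=meas(C[n],[*o,-.1857],.027,use)
        if not len(U): continue
        c=C[n]; a=ray(c,U[0],0)[:2]-o+mid; b=ray(c,U[0],.1)[:2]-o+mid; R.append((a,(b-a)/.1))
    if len(R)==2:
        A=np.zeros((4,3));y=np.zeros(4)
        for i,(a,d) in enumerate(R): A[2*i:2*i+2,:2]=np.eye(2);A[2*i:2*i+2,2]=-d;y[2*i:2*i+2]=a
        x=np.linalg.lstsq(A,y,rcond=None)[0]; print(nm,"z",x[2].round(4),(x[:2]-place([*mid,-.1857],l[None])[0]).round(4))
def cr(n,x,y,w,h,s): return cv2.resize(cam(n+"12.npz")["pixels"][y:y+h,x:x+w,::-1],None,fx=s,fy=s,interpolation=cv2.INTER_CUBIC)
cv2.imwrite("pics/p12.png",np.hstack([cr("top",310,165,75,105,4),cr("side",230,100,110,105,4)]))
```

```text
t 28.75 tcp [0.4606 0.0118 0.1627] boardyaw -0.1784 z [ 0.001  0.002 -1.   ] F [ 0.59  0.14 -0.15] T [-0.06 -0.03  0.01] op 0.0003 q [ 0.11  0.31 -0.27  2.06  0.11  0.79 -1.98]
t 28.85 tcp [0.4606 0.0064 0.1624] boardyaw -0.185 z [-0. -0. -1.] F [ 0.01 -0.81 -0.48] T [-0.03 -0.01  0.04] op 0.0002 q [ 0.12  0.31 -0.27  2.06  0.11  0.79 -1.97]
top [ 0.50237726 -0.21072961 -0.18829906] [[-0.09, -0.04], [0.28, -0.05], [0.08, -0.04], [-0.02, 0.01], [-0.1, 0.04], [-0.08, 0.07]]
side [ 0.50286864 -0.21245914 -0.19435485] [[-0.46, -0.25], [-0.02, 1.62], [1.29, 0.01], [0.08, 0.06], [0.27, 0.12], [-1.85, -0.66]]
ha z 0.0259 [-0.0007 -0.0001]
hb z 0.0358 [-0.0014  0.0032]
hc z 0.0262 [0.002  0.0006]
sa z 0.0272 [0.0001 0.0003]
sb z 0.0273 [0.0001 0.0002]
sc z 0.024 [-0.003   0.0001]
```

View pics/p12.png

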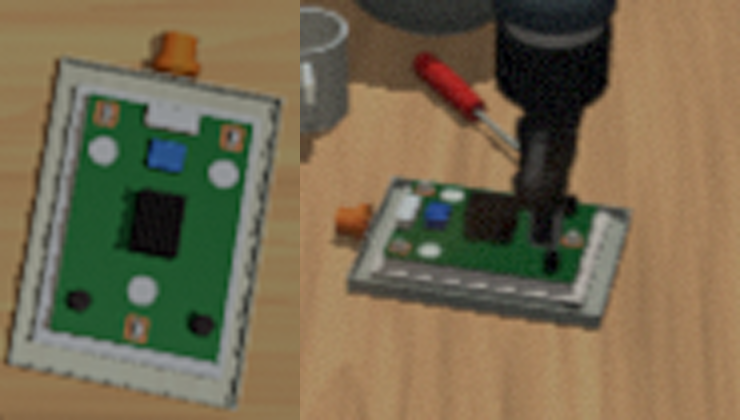

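Emit:
apply_moves(dp=[[0,0.16,0.1],[0,0.16,0.1],[0,0.1,0],[0,0,0]], angular=[[0,0,0],[0,0,0],[0,0,0],[0,0,0]], claw=[0,0,0,0])

```text
time: 29.25
tcp_pos: [0.4614, 0.124, 0.2165]
orientation: [-3.126, 0.287, -0.003]
wrist_force: [0.3, 0.7, -0.4]
opening: -0.0
```

Run:
```python
from st import *; from fit2 import *
s=show()
C={"top":cam("top12.npz"),"side":ctrl.read_camera("side")}
print(*fit(C["side"],[.5033,-.2132,-.1857],.027,[1,0,1,1,1,1]))
mid=np.array([.5028,-.2122])
for k,(l,nm) in enumerate(zip(np.r_[H,S],["ha","hb","hc","sa","sb","sc"])):
    use=[0]*6; use[k]=1; R=[]
    for n,o in(("top",[.5023,-.2112]),("side",[.5033,-.2132])):
        L,U=meas(C[n],[*o,-.1857],.027,use)
        c=C[n]; a=ray(c,U[0],0)[:2]-o+mid; b=ray(c,U[0],.1)[:2]-o+mid; R.append((a,(b-a)/.1))
    A=np.zeros((4,3));y=np.zeros(4)
    for i,(a,d) in enumerate(R): A[2*i:2*i+2,:2]=np.eye(2);A[2*i:2*i+2,2]=-d;y[2*i:2*i+2]=a
    x=np.linalg.lstsq(A,y,rcond=None)[0]; print(nm,"z",x[2].round(4),(x[:2]-place([*mid,-.1857],l[None])[0]).round(4))
cv2.imwrite("pics/p13.png",cv2.resize(C["side"]["pixels"][130:190,230:330,::-1],None,fx=7,fy=7,interpolation=cv2.INTER_CUBIC))
cv2.imwrite("pics/p13f.png",C["side"]["pixels"][:,:,::-1])
```

```text
t 29.25 tcp [0.4614 0.124  0.2165] boardyaw -0.1833 z [ 0.002  0.002 -1.   ] F [ 0.3   0.66 -0.39] T [-0.01  0.03 -0.04] op -0.0 q [-0.06  0.26 -0.34  1.97  0.11  0.93 -2.21]
weak w [-0.043  0.   ]
weak w [-0.043  0.   ]
weak w [-0.043  0.   ]
weak w [-0.043  0.   ]
weak w [-0.043  0.   ]
[ 0.50247013 -0.21193127 -0.19325233] [[-0.2, -0.17], [-0.31, -0.42], [0.2, 0.2], [0.33, 0.45]]
ha z 0.0258 [-0.0005 -0.0001]
hb z 0.0355 [-0.0015  0.0031]
hc z 0.0244 [-0.0008  0.0005]
sa z 0.0274 [0.0001 0.0003]
sb z 0.0273 [0.0001 0.0002]
weak w [-0.043  0.   ]Traceback (most recent call last):
  File "<stdin>", line 10, in <module>
IndexError: index 0 is out of bounds for axis 0 with size 0
```

Emit:
apply_moves(dp=[[-0.02,0.16,0.02],[-0.02,0.16,0.02],[0,0.1,0],[0,0,0]], angular=[[0,0,0],[0,0,0],[0,0,0],[0,0,0]], claw=[0,0,0,0])

```text
time: 29.7
tcp_pos: [0.4486, 0.2493, 0.2274]
orientation: [-3.127, 0.288, 0.001]
wrist_force: [-0.0, 0.6, -0.2]
opening: -0.0001
```

Run:
```python
from st import *; from fit2 import *
s=show()
C={"top":cam("top12.npz"),"side":ctrl.read_camera("side")}
cv2.imwrite("pics/p13.png",cv2.resize(C["side"]["pixels"][130:190,230:330,::-1],None,fx=7,fy=7,interpolation=cv2.INTER_CUBIC))
cv2.imwrite("pics/p13f.png",C["side"]["pixels"][:,:,::-1])
print(*fit(C["side"],[.5033,-.2132,-.1857],.027,[1,0,1,1,1,1]))
mid=np.array([.5028,-.2122])
for k,(l,nm) in enumerate(zip(np.r_[H,S],["ha","hb","hc","sa","sb","sc"])):
    use=[0]*6; use[k]=1; R=[]
    for n,o in(("top",[.5023,-.2112]),("side",[.5033,-.2132])):
        L,U=meas(C[n],[*o,-.1857],.027,use)
        if len(U)==0: break
        c=C[n]; a=ray(c,U[0],0)[:2]-o+mid; b=ray(c,U[0],.1)[:2]-o+mid; R.append((a,(b-a)/.1))
    if len(R)<2: continue
    A=np.zeros((4,3));y=np.zeros(4)
    for i,(a,d) in enumerate(R): A[2*i:2*i+2,:2]=np.eye(2);A[2*i:2*i+2,2]=-d;y[2*i:2*i+2]=a
    x=np.linalg.lstsq(A,y,rcond=None)[0]; print(nm,"z",x[2].round(4),(x[:2]-place([*mid,-.1857],l[None])[0]).round(4))
```

```text
t 29.7 tcp [0.4486 0.2493 0.2274] boardyaw -0.1839 z [-0.     0.002 -1.   ] F [-0.01  0.63 -0.25] T [-0.07 -0.   -0.  ] op -0.0001 q [-0.27  0.32 -0.4   1.87  0.14  0.99 -2.48]
weak o [-0.068  0.   ]
weak w [-0.043  0.   ]
weak o [-0.068  0.   ]
weak w [-0.043  0.   ]
weak o [-0.068  0.   ]
weak w [-0.043  0.   ]
weak o [-0.068  0.   ]
weak w [-0.043  0.   ]
weak o [-0.068  0.   ]
weak w [-0.043  0.   ]
[ 0.5029017  -0.21343696 -0.17167554] [[-0.22, -0.22], [0.3, 0.11], [-0.04, 0.09]]
ha z 0.0262 [-0.0007 -0.    ]
hb z 0.0355 [-0.0015  0.0031]
weak o [-0.068  0.   ]
sa z 0.0273 [0.0001 0.0003]
sb z 0.0273 [0.0001 0.0002]
weak w [-0.043  0.   ]
```

View pics/p13.png

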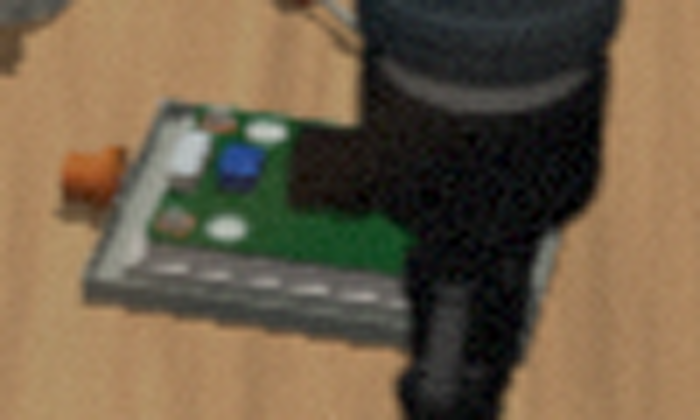

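View pics/p13f.png

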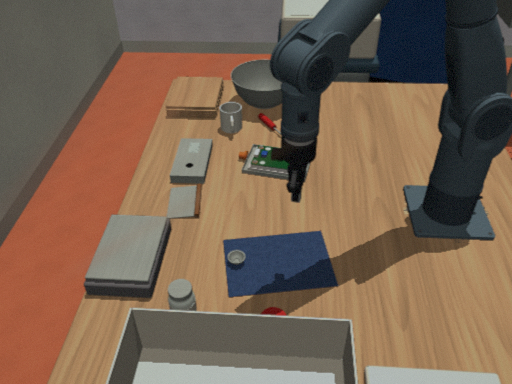

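Emit:
apply_moves(dp=[[0,-0.16,0],[0,-0.16,0],[0,-0.16,0],[0,-0.16,0],[0,-0.16,0]], angular=[[0,0,0],[0,0,0],[0,0,0],[0,0,0],[0,0,0]], claw=[0,0,0,0,0])

```text
time: 30.25
tcp_pos: [0.4474, 0.0015, 0.2272]
orientation: [3.126, -0.301, -0.002]
wrist_force: [1.2, 0.0, 0.3]
opening: 0.0001
```

Emit:
apply_moves(dp=[[0,-0.16,0],[0,-0.16,0],[0,-0.16,0],[0,-0.16,0],[0,-0.16,0]], angular=[[0,0,0],[0,0,0],[0,0,0],[0,0,0],[0,0,0]], claw=[0,0,0,0,0])

```text
time: 30.75
tcp_pos: [0.4457, -0.2381, 0.2272]
orientation: [3.126, -0.301, -0.002]
wrist_force: [1.5, -0.1, -0.1]
opening: -0.0001
```

Emit:
apply_moves(dp=[[-0.05,-0.15,0],[-0.08,-0.14,0],[-0.1,-0.12,0],[-0.1,-0.12,0],[0,0,0]], angular=[[0,0,0],[0,0,0],[0,0,0],[0,0,0],[0,0,0]], claw=[0,0,0,0,0])

```text
time: 31.25
tcp_pos: [0.3403, -0.3998, 0.2271]
orientation: [3.122, -0.318, -0.007]
wrist_force: [0.2, -0.2, -0.2]
opening: 0.0001
```

Run:
```python
from st import *; from fit2 import *
s=show()
C={"top":ctrl.read_camera("top"),"side":ctrl.read_camera("side")}
cv2.imwrite("pics/p14.png",cv2.resize(C["side"]["pixels"][130:190,230:330,::-1],None,fx=7,fy=7,interpolation=cv2.INTER_CUBIC))
cv2.imwrite("pics/p14f.png",C["side"]["pixels"][:,:,::-1])
print(*fit(C["side"],[.5033,-.2132,-.1857],.027,[1,0,1,1,1,1]))
mid=np.array([.5028,-.2122])
for k,(l,nm) in enumerate(zip(np.r_[H,S],["ha","hb","hc","sa","sb","sc"])):
    use=[0]*6; use[k]=1; R=[]
    for n,o in(("top",[.5023,-.2112]),("side",[.5033,-.2132])):
        L,U=meas(C[n],[*o,-.1857],.027,use)
        if len(U)==0: break
        c=C[n]; a=ray(c,U[0],0)[:2]-o+mid; b=ray(c,U[0],.1)[:2]-o+mid; R.append((a,(b-a)/.1))
    if len(R)<2: continue
    A=np.zeros((4,3));y=np.zeros(4)
    for i,(a,d) in enumerate(R): A[2*i:2*i+2,:2]=np.eye(2);A[2*i:2*i+2,2]=-d;y[2*i:2*i+2]=a
    x=np.linalg.lstsq(A,y,rcond=None)[0]; print(nm,"z",x[2].round(4),(x[:2]-place([*mid,-.1857],l[None])[0]).round(4))
```

```text
t 31.25 tcp [ 0.3403 -0.3998  0.2271] boardyaw -0.2028 z [-0.005 -0.003 -1.   ] F [ 0.19 -0.2  -0.17] T [ 0.03  0.02 -0.03] op 0.0001 q [ 0.77  0.31  0.01  1.86  0.    0.98 -1.  ]
[ 0.50346406 -0.21283615 -0.1832991 ] [[-0.51, -0.26], [1.28, -0.28], [-0.01, 0.12], [-0.05, 0.12], [0.02, 0.19]]
ha z 0.0259 [-0.0008 -0.0001]
hb z 0.0358 [-0.0015  0.0032]
hc z 0.0258 [0.0022 0.0005]
sa z 0.0274 [0.0001 0.0003]
sb z 0.0273 [0.0001 0.0002]
sc z 0.028 [0.0002 0.0005]
```

View pics/p14.png

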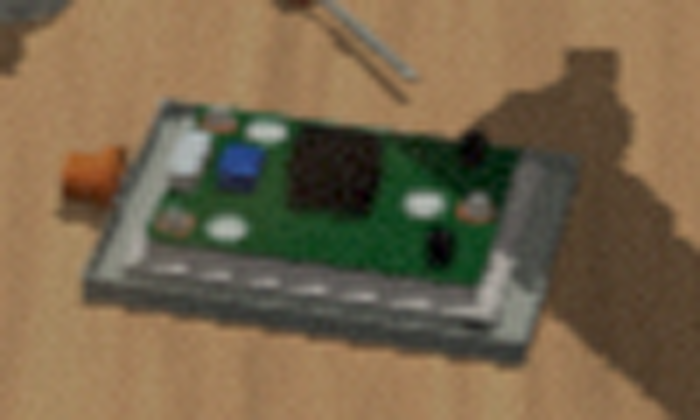

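View pics/p14f.png

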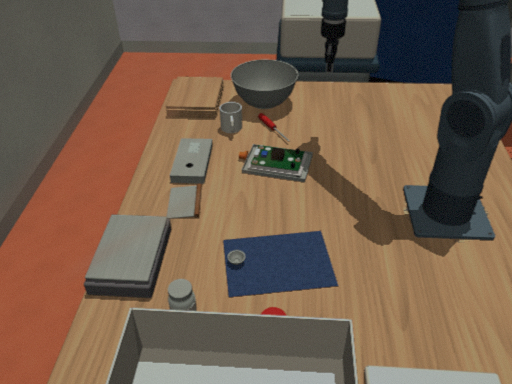

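All three spots lie at about 27 to 28 mm, which is the seated height. Post tips show through every hole, and the other things are where they were.

```bash
python3 -c "
from plant import ctrl
print(ctrl.hand_in())"
```

```text
the job is handed in; nothing more can be done
None
```

The control board is back on its three standoffs with the connector at the gland end, and I handed the job in at about 31 s. I gripped it by the heat sink, set it on the posts, let go, then pressed spots a, b and c in turn with closed fingers.

**Clicks:** each post clicked with a clear drop in force, which then rose again:

| Spot | Force before click (N) | Force after click (N) | Largest push read (N) |
|---|---|---|---|
| a | 13.1 | 9.5 | about 18 |
| b | 11.3 | 6.8 | 16 |
| c | 13.2 | 7.6 | about 18 |

I read the force every 0.2–0.3 s, so the peaks between readings were not seen.

**Last checks:**
- With the arm clear, the white spots measured 27.4, 27.3 and 28.0 mm high. The seated height is 27 mm.
- The spots were within about 0.5 mm of their expected positions, and post tips showed through all three holes.
- In the last side picture the other things on the bench looked unmoved.

**What failed or disagreed:**
- The first grasp closed on nothing above the heat sink. The fingertips stood about 37 mm higher than the reported tool height implied, so I corrected heights from the pictures and from contact. Nothing was touched or moved by that miss.
- The copper frame at hole b measured 36 mm, and the one at hole c sat about 2 mm off. I put both down to the post tips disturbing the colour measurement, because the spots beside them agree with the seated height.

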